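# Load and lock the cheese tray sealer

## Task

Pull the tray sealer's drawer all the way out, then pack its tray: set every yellow cheese round flat on the floor of the bay farther from the robot, and pour all the red mini cheeses from the aluminium scoop into the bay nearer the robot. Once everything is in, push the drawer fully shut and only then slide the orange lock on top all the way to its far end stop. Leave the empty scoop standing upright on the blue mat where you found it, and do not disturb the bottle, the tub or the jar.

Things in the scene. Friction and masses are not known exactly. Their poses are not given: they have to be found in the camera images.
- drawer (a joint): white tray drawer with a blue front, in the table-top tray sealer (white box, steel top, 270 deep x 310 wide x 155 mm high). 0 = shut, 0.24 m = fully out. It starts 60 to 160 mm out and slides with about 2 N of friction.
- drawer_handle (a point): centre of the dark steel bar handle across the drawer's blue front (bar 120 mm wide along y, 20 mm high, 12 mm thick along x; 40 mm of free room between bar and front, between two posts 96 mm apart; the front is 78 mm high, its top 19 mm above this point; this point is 70 mm above the table). Axes: -x points out of the machine (the way the drawer opens), +x is the way it is pushed shut, z up.
- bay_rounds (a point): centre of the floor of the drawer tray's bay for cheese rounds; moves with the drawer. Axes as drawer_handle: the bay is 205 mm along x, 125 mm along y, with walls 45 mm high above this floor; a blue divider 5 mm thick on its -y side parts it from the other bay. With the drawer fully out the whole tray lies clear of the machine; its floor is 36 mm above the table.
- bay_minis (a point): centre of the floor of the other bay of the drawer tray, for the red mini cheeses; moves with the drawer. Axes as drawer_handle; 205 mm along x, 115 mm along y, walls 45 mm high; the divider is on its +y side.
- lock (a joint): orange lock slide on top of the sealer: 0 to 0.1 m, starts between 0 and 0.03; 0.1 = locked, at its end stop. About 1.5 N of friction.
- lock_top (a point): centre of the top of the lock slide's orange grip (28 mm along x, 20 mm along y, 40 mm high, standing on a flat track 40 mm wide and 14 mm high). It slides towards this frame's +y to lock.
- sealer: the fixed tray sealer; origin under its centre on the table, front (drawer side) faces its own -x, which points roughly to world +y.
- board: flat white board 210 x 190 x 6 mm on which the cheese rounds start; origin under its centre. Fixed.
- mat: flat blue mat 200 x 110 x 3 mm where the scoop stands; origin 30 mm from its middle, right under the scoop's place; -x is the way the scoop's chute points. Fixed.
- scoop: bare aluminium scoop holding the minis: flat-sided well 92 mm long (x) x 62 mm wide (y) outside x 50 mm high, walls 4 mm; on the -x side an open chute, 62 mm wide, slopes up from the floor at 37 degrees to a lip at x = -0.105, z = 0.05. Origin under the centre of the well; z up. About 0.16 kg. Take it across its flat sides (62 mm) and tip the chute down by some 60 to 70 degrees to pour.
- round1: yellow cheese round, an upright disc 58 mm in diameter and 36 mm high, about 0.1 kg; origin at the centre of its underside, z up. Two or three are present.
- round2: yellow cheese round, an upright disc 58 mm in diameter and 36 mm high, about 0.1 kg; origin at the centre of its underside, z up. Two or three are present.
- round3: yellow cheese round, an upright disc 58 mm in diameter and 36 mm high, about 0.1 kg; origin at the centre of its underside, z up. Two or three are present.
- mini1: red waxed mini cheese, a ball 25 mm in diameter, 11 g; origin at its centre. Three to six are present, all in the scoop at the start.
- mini2: red waxed mini cheese, a ball 25 mm in diameter, 11 g; origin at its centre. Three to six are present, all in the scoop at the start.
- mini3: red waxed mini cheese, a ball 25 mm in diameter, 11 g; origin at its centre. Three to six are present, all in the scoop at the start.
- mini4: red waxed mini cheese, a ball 25 mm in diameter, 11 g; origin at its centre. Three to six are present, all in the scoop at the start.
- mini5: red waxed mini cheese, a ball 25 mm in diameter, 11 g; origin at its centre. Three to six are present, all in the scoop at the start.
- mini6: red waxed mini cheese, a ball 25 mm in diameter, 11 g; origin at its centre. Three to six are present, all in the scoop at the start.
- spray: bystander: white bottle with blue cap, 60 mm across, 190 mm high; origin under it.
- tub: bystander: empty white tub 110 x 160 x 60 mm; origin under it.
- jar: bystander: glass jar with brass lid, 70 mm across, 90 mm high; origin under it.
Things that resemble listed ones, but are neither listed nor needed, are in the scene too. Leave any pink or purple look-alike of the round1 alone. What is shaped like the round3 but black or white is not meant.

How it is judged:
On the way, in this order (a step that is already met when the one before it is completed fails the run):
1. the drawer is pulled all the way out (value of joint drawer above 0.215 m), for 0.2 s.
2. all the rounds and all the minis that are present lie in their bays, the drawer still open (x of round1 in the frame of bay_rounds between -0.098 and 0.098 m and y of round1 in the frame of bay_rounds between -0.055 and 0.055 m and z of round1 in the frame of bay_rounds between -0.01 and 0.012 m and angle between each of round1, round2, round3's own z axis and vertical below 0.2 rad and x of round2 in the frame of bay_rounds between -0.098 and 0.098 m and y of round2 in the frame of bay_rounds between -0.055 and 0.055 m and z of round2 in the frame of bay_rounds between -0.01 and 0.012 m and x of round3 in the frame of bay_rounds between -0.098 and 0.098 m and y of round3 in the frame of bay_rounds between -0.055 and 0.055 m and z of round3 in the frame of bay_rounds between -0.01 and 0.012 m and x of mini1 in the frame of bay_minis between -0.104 and 0.104 m and y of mini1 in the frame of bay_minis between -0.059 and 0.059 m and z of mini1 in the frame of bay_minis between -0.005 and 0.045 m and x of mini2 in the frame of bay_minis between -0.104 and 0.104 m and y of mini2 in the frame of bay_minis between -0.059 and 0.059 m and z of mini2 in the frame of bay_minis between -0.005 and 0.045 m and x of mini3 in the frame of bay_minis between -0.104 and 0.104 m and y of mini3 in the frame of bay_minis between -0.059 and 0.059 m and z of mini3 in the frame of bay_minis between -0.005 and 0.045 m and x of mini4 in the frame of bay_minis between -0.104 and 0.104 m and y of mini4 in the frame of bay_minis between -0.059 and 0.059 m and z of mini4 in the frame of bay_minis between -0.005 and 0.045 m and x of mini5 in the frame of bay_minis between -0.104 and 0.104 m and y of mini5 in the frame of bay_minis between -0.059 and 0.059 m and z of mini5 in the frame of bay_minis between -0.005 and 0.045 m and x of mini6 in the frame of bay_minis between -0.104 and 0.104 m and y of mini6 in the frame of bay_minis between -0.059 and 0.059 m and z of mini6 in the frame of bay_minis between -0.005 and 0.045 m and contact force between the fingers and round1 below 0.3 N and contact force between the fingers and round2 below 0.3 N and contact force between the fingers and round3 below 0.3 N and value of joint drawer above 0.15 m and value of joint lock below 0.08 m), for 0.2 s.
3. the drawer is fully shut, the lock not yet slid home (value of joint drawer below 0.006 m and value of joint lock below 0.08 m), for 0.2 s.
4. the lock is at its end stop (value of joint drawer below 0.006 m and value of joint lock above 0.094 m), for 0.2 s.
At the end, for the whole second after the job is handed in: Drawer shut (within 6 mm), lock at its end stop (within 6 mm), every round present flat on the floor of its bay, every mini present in its own bay, the scoop at rest upright on the mat within 30 mm of its place (all of step 4 and x of round1 in the frame of bay_rounds between -0.098 and 0.098 m and y of round1 in the frame of bay_rounds between -0.055 and 0.055 m and z of round1 in the frame of bay_rounds between -0.01 and 0.012 m and angle between each of round1, round2, round3's own z axis and vertical below 0.2 rad and x of round2 in the frame of bay_rounds between -0.098 and 0.098 m and y of round2 in the frame of bay_rounds between -0.055 and 0.055 m and z of round2 in the frame of bay_rounds between -0.01 and 0.012 m and x of round3 in the frame of bay_rounds between -0.098 and 0.098 m and y of round3 in the frame of bay_rounds between -0.055 and 0.055 m and z of round3 in the frame of bay_rounds between -0.01 and 0.012 m and x of mini1 in the frame of bay_minis between -0.104 and 0.104 m and y of mini1 in the frame of bay_minis between -0.059 and 0.059 m and z of mini1 in the frame of bay_minis between -0.005 and 0.045 m and x of mini2 in the frame of bay_minis between -0.104 and 0.104 m and y of mini2 in the frame of bay_minis between -0.059 and 0.059 m and z of mini2 in the frame of bay_minis between -0.005 and 0.045 m and x of mini3 in the frame of bay_minis between -0.104 and 0.104 m and y of mini3 in the frame of bay_minis between -0.059 and 0.059 m and z of mini3 in the frame of bay_minis between -0.005 and 0.045 m and x of mini4 in the frame of bay_minis between -0.104 and 0.104 m and y of mini4 in the frame of bay_minis between -0.059 and 0.059 m and z of mini4 in the frame of bay_minis between -0.005 and 0.045 m and x of mini5 in the frame of bay_minis between -0.104 and 0.104 m and y of mini5 in the frame of bay_minis between -0.059 and 0.059 m and z of mini5 in the frame of bay_minis between -0.005 and 0.045 m and x of mini6 in the frame of bay_minis between -0.104 and 0.104 m and y of mini6 in the frame of bay_minis between -0.059 and 0.059 m and z of mini6 in the frame of bay_minis between -0.005 and 0.045 m and horizontal distance between scoop and mat below 0.03 m and angle between scoop's own z axis and vertical below 0.1 rad and height (world z) of scoop below 0.012 m and linear speed of scoop below 0.02 m/s); the robot touches nothing.
It fails at once if the spray is shifted more than 30 mm or tipped over (distance of spray from where it was at the start of the episode above 0.03 m or angle between spray's own z axis and vertical above 0.5 rad).
It fails at once if the tub is shifted more than 30 mm or tipped over (distance of tub from where it was at the start of the episode above 0.03 m or angle between tub's own z axis and vertical above 0.5 rad).
It fails at once if the jar is shifted more than 30 mm or tipped over (distance of jar from where it was at the start of the episode above 0.03 m or angle between jar's own z axis and vertical above 0.5 rad).
Of round1, round2, round3 only 2 to 3 are there at a start; the rules pass over those that are not, and their reading is None.
Of mini1, mini2, mini3, mini4, mini5, mini6 only 3 to 6 are there at a start; the rules pass over those that are not, and their reading is None.
At some moment in a run one of round1, round2, round3 may be knocked a few centimetres aside while the robot is not near it.
It also fails if it takes over 200 s, if anything falls off the work surface, if the arm or the gripper's body presses on something with over 40 N, if the wrist force passes 120 N, or if a joint passes its speed limit or range.

## Robot

A 6-joint arm with a two-finger parallel gripper is mounted at the origin on the work surface. World frame = base frame: x ahead of the robot, y to its left, z up, the work surface at z = 0. Lengths are in m, angles in rad, forces in N, time in s.
With the tool pointing down it reaches from about 0.25 to 0.775 m from the base axis. Payload 4 kg.
Tool frame: the origin (TCP) lies on the centre line of the jaws, within the pads' length; the fingertips stand robot.tips_ahead ahead of it and the grasp point (between the pads) lies 8 mm behind it (robot.tips_ahead is the distance from the TCP to the fingertips, in m); z points along the fingers, y is the line along which they close (so a half turn about z gives the same grasp; the last joint's range is limited). The gripper opens to 94 mm and grips with 3 to 60 N. Pads are 16 mm wide; open, the fingers measure 119 mm over their backs; the gripper's body (75 mm by 177 mm) begins 78 mm behind the grasp point.
Start: joints at [-1.361, 0.087, 1.371, -0, 1.684, -0.103], TCP at [0.169, -0.523, 0.217] pointing down, gripper open.
Joint ranges: [-3.1, 3.1], [-0.76, 2.03], [0.27, 2.55], [-1.08, 4.22], [0.17, 2.65], [-2.57, 2.57]. Speed limits (rad/s): [2.79, 2.79, 3.14, 3.14, 3.14, 3.14].

## Interface

Orientations are given as [roll, pitch, yaw] about the fixed x, y, z axes, in that order (R = Rz(yaw) Ry(pitch) Rx(roll)).
In Python, from bench import robot, snapshot, close_job, spotter gives the robot as it stands. The module is installed in compiled form; this text tells all that it offers.
- The arm moves only by the tool servo_tool, never from a script. Its argument "commands" is one flat list of numbers, 7 for each row, row after row: the shift along the tool's x, y, z in m, then the turn, a rotation vector about the tool's x, y, z in degrees, then the finger opening in m, from 0 to 0.094. In form: [x, y, z, ax, ay, az, grip, x, y, z, ax, ay, az, grip, ...]. A call has 1 to 10 rows; each row is the pose to reach, as a shift and turn from the pose commanded when the call began, along the tool's axes at that moment; what a row does not reach only later rows make up. A row lasts 1/8 s, in which the tool goes at most 62.5 mm and 10.7 degrees, less where a joint would pass 70% of its speed; a pose out of reach is approached as far as the arm can. A call with a gripper value outside its range is refused whole. The fingers move at their own pace and stop on an object; the grip force is fixed at half the most. Time passes only in rows, so rows that repeat a pose let the fingers close. It gives the time, the measured TCP pose, the force, the opening and the grip force at its end, in the units of the state.
- robot.get_obs(): the state, without advancing time (a new reading comes with each control period).
- snapshot(name): name is "side" or "top"; returns a dict with "img" (384x512x3 uint8, blue, green, red), "camera_matrix" (3x3 intrinsics, pixels), "k1" (the pictures are not rectified: a ray, as slopes to the right and down, at radius r is drawn at 1 + k1 r^2 times it, then the intrinsics apply), "extrinsics" (4x4, takes a point from camera to world coordinates). Camera axes: x right, y down, z forward; pixel columns grow to the right and rows downward; lengths in m; the calibration is good to about 2 mm. A picture is of the moment at which its call begins. There is no depth.
- close_job(): hands the job in; it is judged then, once.
Trained networks look in a picture, given as the dict that the camera call returned (one of the last four; its "shot" number tells which), for a name from the list of things; names that differ only in an ending like _2 or _b are one class to them, and where a whole thing is asked for, a point or a joint stands for the part that bears it (a point fixed in the world has none). Each returns a list of dicts, best first, with "conf" (0 to 1); they miss things now and then, are a little off and sometimes report something else, mostly with a low value. They report only what shows in the picture. A call takes as long as a camera call. They do not tell look-alikes from the thing itself.
- spotter.trace(name, picture): "region" (384x512 bool, what is visible of it) and "box" ([left, top, width, height] in pixels, round what is visible of it).
The state is a dict: "time": time; "joint_positions": joint angles; "qvel": joint speeds; "joint_torque": joint torques, N m; "tool_pos": TCP position; "ee_rot": TCP orientation; "wrist_force": force on the tool from outside, world axes, zero at the start; "wrist_torque": the same for the moment, N m; "width": finger opening in m; "finger_force": force on a finger pad.
Only numpy, scipy, OpenCV 4.12 (cv2) and the standard library are available. Lean on these libraries where they do the work, as an engineer would, in place of code of your own. Each camera call takes 0.05 s, during which the arm holds its last target. There are 200 camera calls.

## Working session

There is one attempt and no reset: what is moved stays moved. The work goes in short steps, Python scripts to look and compute and a tool call to move; the robot and the scene stay as the last step left them, time stands still between calls to the robot, and variables do not carry over. Pictures are saved under pics/ and viewed, at most 14 in all, crops included, and the job is handed in when it is done.

Besides the shell and the picture viewer there is one more tool, called after "Call:" in YAML: its name, and indented under it one key for each argument. servo_tool: Moves the arm, as the interface text tells. Its arguments: {"type":"object","properties":{"commands":{"type":"array","items":{"type":"number"}}},"required":["commands"]}

```bash
mkdir -p pics
cat > h.py <<'E'
import numpy as np, cv2
from bench import robot, snapshot, close_job, spotter
from scipy.spatial.transform import Rotation as R
def ray(s,u,v):
    K=s["camera_matrix"];k=s["k1"]
    d=np.array([(u-K[0,2])/K[0,0],(v-K[1,2])/K[1,1]]);p=d.copy()
    for _ in range(20): p=d/(1+k*(p@p))
    E=s["extrinsics"]; return E[:3,3],E[:3,:3]@np.array([p[0],p[1],1])
def at(s,u,v,z):
    o,d=ray(s,u,v); return o+d*(z-o[2])/d[2]
def proj(s,P):
    K=s["camera_matrix"];E=s["extrinsics"];c=E[:3,:3].T@(np.asarray(P)-E[:3,3]);p=c[:2]/c[2]
    p=p*(1+s["k1"]*(p@p)); return np.array([K[0,0]*p[0]+K[0,2],K[1,1]*p[1]+K[1,2]])
def cen(m):
    v,u=np.nonzero(m); return u.mean(),v.mean()
def shift(target,o=None):
    o=o or robot.get_obs(); return Rt(o).T@(np.asarray(target)-o["tool_pos"])
def Rt(o): return R.from_euler('xyz',o["ee_rot"]).as_matrix()
E
python3 - <<'E'
from h import *
o=robot.get_obs(); print(o, robot.tips_ahead)
for n in ("top","side"):
    s=snapshot(n); cv2.imwrite(f"pics/{n}0.png",cv2.resize(s["img"],None,fx=1.5,fy=1.5))
    print(n,s["camera_matrix"].round(1).tolist(),s["k1"],s["extrinsics"].round(3).tolist())
    for t in ["drawer","drawer_handle","lock_top","round1","mini1","scoop","mat","board","sealer","spray","tub","jar"]:
        for d in spotter.trace(t,s)[:6]:
            print(t,round(d["conf"],2),d["box"],np.round(cen(d["region"]),1))
E
```

```text
{'time': 0.0, 'joint_positions': array([-1.36109263e+00,  8.79345412e-02,  1.37223522e+00, -5.16513984e-05,
        1.68359024e+00, -1.03079079e-01]), 'qvel': array([ 2.51685599e-05,  5.45762071e-04, -2.55587524e-04,  3.46228923e-04,
        1.92433531e-04,  1.65759209e-03]), 'joint_torque': array([-3.37675829e-04, -3.40174198e+01, -3.02436054e+01,  7.16576516e-02,
        3.27017403e-02, -1.73045414e-04]), 'tool_pos': array([ 0.16911999, -0.52280537,  0.21532499]), 'ee_rot': array([-3.13943153e+00, -1.71949362e-04,  3.12776830e-01]), 'wrist_force': array([-0.34261946,  0.56912392,  0.07631581]), 'wrist_torque': array([-0.00288628,  0.05432246, -0.02622956]), 'finger_force': 0.0, 'width': 0.09396770805430964} 0.011
top [[414.5, 0.0, 255.1], [0.0, 414.5, 195.5], [0.0, 0.0, 1.0]] -0.06309578856943988 [[0.026, -0.986, 0.164, 0.336], [-1.0, -0.026, 0.002, -0.016], [0.003, -0.164, -0.986, 1.394], [0.0, 0.0, 0.0, 1.0]]
drawer 0.89 [294.7, 145.7, 49.2, 89.1] [321.7 193.3]
drawer_handle 0.69 [291.1, 149.7, 51.6, 90.9] [321.3 192.7]
round1 0.85 [134.0, 249.6, 20.0, 18.6] [145.  259.1]
round1 
[... 1629 characters left out ...]
.4, 295.2, 70.4, 70.4] [139.7 328.9]
mat 0.92 [103.1, 293.8, 90.2, 90.1] [152.3 346.2]
board 0.72 [159.5, 226.6, 114.8, 103.9] [212.9 279.6]
board 0.59 [148.2, 186.5, 26.2, 37.1] [159.7 204.5]
board 0.46 [200.5, 236.5, 23.8, 20.6] [213.3 245.8]
sealer 0.82 [247.4, 84.4, 153.7, 121.8] [320.7 144. ]
sealer 0.29 [324.3, 121.4, 6.5, 12.4] [328.3 126. ]
spray 0.76 [172.1, 142.5, 24.9, 58.4] [183.4 173.4]
tub 0.59 [81.8, 207.7, 74.5, 68.3] [122.4 241.8]
tub 0.27 [201.1, 234.3, 24.8, 21.1] [213.2 245.3]
jar 0.63 [146.1, 184.3, 32.8, 40.1] [160.  204.6]
jar 0.51 [246.5, 82.4, 154.2, 124.3] [321.1 144. ]
jar 0.29 [142.5, 318.5, 8.2, 14.1] [145.5 327. ]
jar 0.22 [83.2, 206.9, 77.2, 72.2] [122.6 241.9]
```

View pics/top0.png

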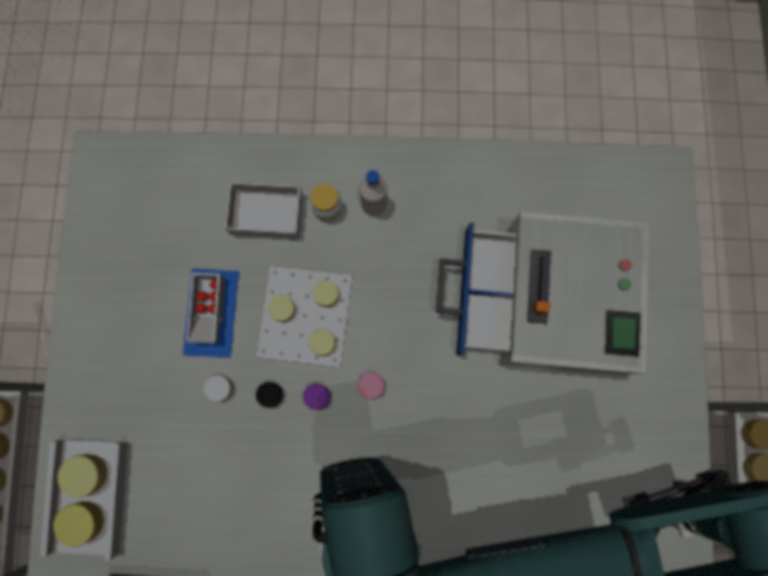

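View pics/side0.png

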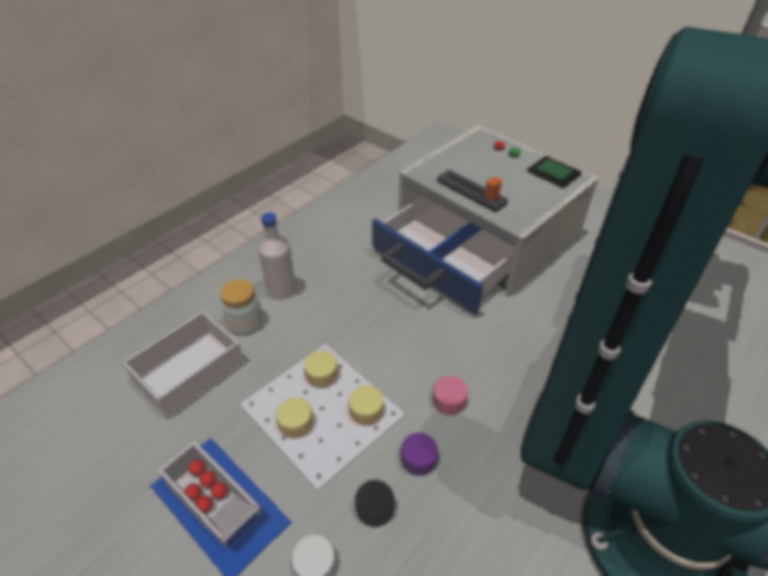

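The top view (1.5x scale) shows three yellow rounds on the perforated board at about (282,309), (326,293) and (322,342). The look-alikes are in a row at y≈390: white, black, purple, pink. The scoop with the red minis is at (205,305), with its chute pointing down (world -x). The sealer is at right with its drawer half out and the handle at (443,287); the orange lock is at (542,307). The two large yellow wheels at lower left sit in another tray, off the board and too big. I'll fit poses and confirm in an enlarged crop.

```bash
cat >> h.py <<'E'
from scipy.optimize import minimize
def hull(s,P): return cv2.convexHull(np.array([proj(s,p) for p in P],np.float32))
def place(P,x,y,a):
    c,q=np.cos(a),np.sin(a); P=np.asarray(P,float); return np.c_[x+c*P[:,0]-q*P[:,1],y+q*P[:,0]+c*P[:,1],P[:,2]]
def fit(shots,masks,P,p0,yaw=True):
    def f(p):
        t=0
        for s,m in zip(shots,masks):
            h=hull(s,place(P,p[0],p[1],p[2] if yaw else 0)); r=np.zeros((384*4,512*4),np.uint8)
            cv2.fillConvexPoly(r,(h*4*16+24).astype(np.int32),1,shift=4)
            M=np.repeat(np.repeat(m,4,0),4,1); t+=1-(r&M).sum()/(r|M).sum()
        return t/len(shots)
    p0=np.array(p0,float)[:3 if yaw else 2]
    S=np.vstack([p0]+[p0+d for d in np.diag([.01,.01,.1][:len(p0)])])
    r=minimize(f,p0,method="Nelder-Mead",options=dict(initial_simplex=S,xatol=2e-4,fatol=1e-4,maxiter=120)); return r.x,r.fun
def cyl(r,h,z0=0):
    a=np.linspace(0,2*np.pi,40); return np.vstack([np.c_[r*np.cos(a),r*np.sin(a),0*a+z] for z in (z0,z0+h)])
def box(x0,x1,y0,y1,z0,z1): return [[x,y,z] for x in(x0,x1) for y in(y0,y1) for z in(z0,z1)]
E
python3 - <<'E'
from h import *
T=snapshot("top");S=snapshot("side")
rt=spotter.trace("round1",T);rs=spotter.trace("round1",S)
for u,v in((188,206),(217,195),(214.5,228)):
    p=at(T,u,v,.03); q=proj(S,[p[0],p[1],.024])
    a=min(rt,key=lambda d:np.hypot(*(np.array(cen(d["region"]))-(u,v))))["region"]
    b=min(rs,key=lambda d:np.hypot(*(np.array(cen(d["region"]))-q)))["region"]
    C=cyl(.029,.036,.006)
    print("round",p.round(4),fit([T,S],[a,b],C,p,False),fit([T],[a],C,p,False)[0],fit([S],[b],C,p,False)[0])
P=box(-.046,.046,-.031,.031,.003,.053)+[[-.105,-.031,.053],[-.105,.031,.053]]
a=spotter.trace("scoop",T)[0]["region"];b=spotter.trace("scoop",S)[0]["region"]
p=at(T,137,198,.03)
print("scoop",p)
for x in(([T,S],[a,b]),([T],[a]),([S],[b])): print(fit(*x,P,[p[0],p[1],0]))
for n,C in(("spray",cyl(.03,.19)),("jar",cyl(.035,.09)),("tub",box(-.055,.055,-.08,.08,0,.06))):
    a=spotter.trace(n,T)[0]["region"]; p=at(T,*cen(a),.05); print(n,fit([T],[a],C,[p[0],p[1],1.57 if n=="tub" else 0],n=="tub"))
cv2.imwrite("pics/c1.png",cv2.resize(T["img"][130:255,285:440],None,fx=4.8,fy=4.8,interpolation=cv2.INTER_CUBIC))
cv2.imwrite("pics/c2.png",cv2.resize(np.hstack([T["img"][170:250,115:255],S["img"][255:335,110:250]]),None,fx=2.8,fy=2.8,interpolation=cv2.INTER_CUBIC))
E
```

```text
round [0.5211 0.2086 0.03  ] (array([0.52436212, 0.21271362]), np.float64(0.1210131802212614)) [0.52355335 0.21093725] [0.52571877 0.21462846]
round [0.5607 0.1136 0.03  ] (array([0.56318641, 0.11668015]), np.float64(0.1744658082240823)) [0.55984226 0.11308834] [0.5624374  0.11867529]
round [0.4503 0.1174 0.03  ] (array([0.45227331, 0.11920664]), np.float64(0.13305158349840768)) [0.4515478  0.11679661] [0.45320528 0.12281792]
scoop [0.54340918 0.38139711 0.03      ]
(array([ 0.54613895,  0.38297528, -0.00766155]), np.float64(0.25562844895018816))
(array([ 0.54784759,  0.38073268, -0.00446147]), np.float64(0.21038041875552937))
(array([ 0.545539  ,  0.38359857, -0.01072477]), np.float64(0.27765511775362317))
spray (array([0.76150344, 0.01321464]), np.float64(0.2939602839798333))
jar (array([0.76203491, 0.11987108]), np.float64(0.10669122160834865))
tub (array([ 0.74722621,  0.26130458, -0.04481381]), np.float64(0.03560382156849273))
```

View pics/c1.png

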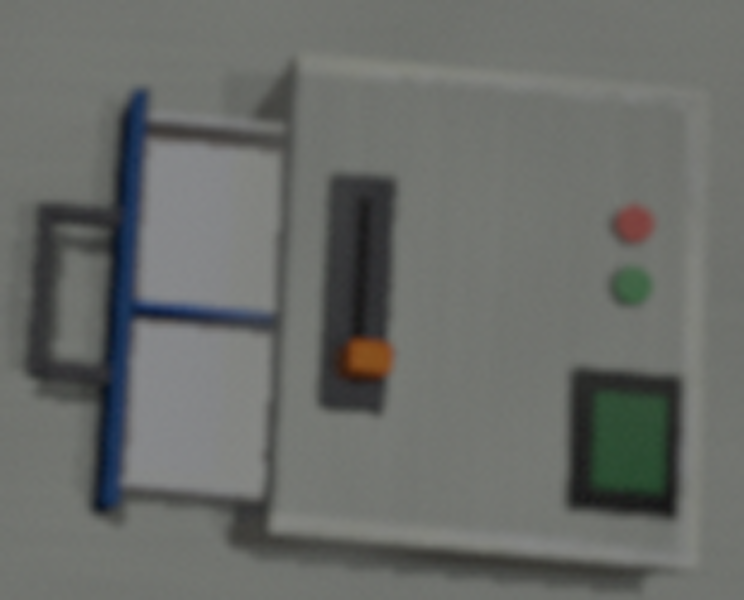

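View pics/c2.png

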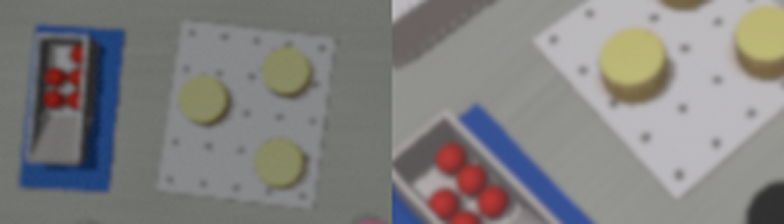

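The crops show the sealer top face corners, the handle bar at about (43,290), and the lock at (367,357) near its -y end. There are exactly three yellow discs on the perforated board, at (204,100), (286,72) and (280,162) in the left crop. These are the rounds, since the pink, purple, black and white discs stand off the board. The scoop holds six or so red balls.

Run:
```python
from h import *
from scipy.optimize import least_squares
T=snapshot("top")
c1=lambda U,V:((U+.5)/4.8-.5+285,(V+.5)/4.8-.5+130)
c2=lambda U,V:((U+.5)/2.8-.5+115,(V+.5)/2.8-.5+170)
def pose(loc,pts,z,p0):
    W=np.array([at(T,*p,z)[:2] for p in pts])
    f=lambda p:(place(np.c_[loc,np.zeros(len(loc))],*p)[:,:2]-W).ravel()
    r=least_squares(f,p0); return r.x,r.fun.round(4)
s,e=pose(np.array([[-.135,.155],[.135,.155],[.135,-.155],[-.135,-.155]]),[c1(*q) for q in((295,60),(705,92),(695,565),(270,533))],.155,[.5,-.35,-1.57])
print("sealer",s,e)
m,e=pose(np.array([[.1,.055],[.1,-.055],[-.1,-.055],[-.1,.055]]),[c2(*q) for q in((38,27),(124,28),(110,190),(20,186))],.003,[.5,.38,0]); print("mat mid",m,e)
loc=lambda p:place([[p[0]-s[0],p[1]-s[1],0]],0,0,-s[2])[0,:2]
for n,q,z in(("handle",(43,290),.078),("lock",(367,352),.209),("fronttop+",(137,90),.089),("fronttop-",(103,510),.089),("divider far",(272,322),.081)):
    p=at(T,*c1(*q),z); print(n,p,"in sealer",loc(p))
np.save("sealer.npy",s)
```

```text
sealer [ 0.55788788 -0.41736679 -1.6282936 ] [ 0.0029  0.0007  0.0003  0.0009 -0.0023 -0.0013 -0.0009 -0.0003]
mat mid [ 0.51401172  0.37407024 -0.02251241] [ 0.0035  0.0023 -0.0004 -0.0011 -0.002  -0.0009 -0.0011 -0.0003]
handle [ 0.57566281 -0.13722498  0.078     ] in sealer [-0.28070031  0.00164703]
lock [ 0.51896754 -0.32189347  0.209     ] in sealer [-0.09307897 -0.04434246]
fronttop+ [ 0.71343096 -0.19873312  0.089     ] in sealer [-0.22721074  0.14272212]
fronttop- [ 0.42821933 -0.17726033  0.089     ] in sealer [-0.23225819 -0.14325214]
divider far [ 0.55745083 -0.29104942  0.081     ] in sealer [-0.12608351 -0.00769523]
```

```bash
cat >> h.py <<'E'
def go(pos,rot,tag=""):
    "shift and rotvec(deg), in tool axes now, to a pose; rot=yaw (tool down) or a Rotation"
    o=robot.get_obs(); M=R.from_matrix(Rt(o))
    if not isinstance(rot,R): rot=R.from_euler('xyz',[np.pi,0,rot])
    print(tag,(M.inv().apply(np.array(pos)-o["tool_pos"])).round(4).tolist(),np.degrees((M.inv()*rot).as_rotvec()).round(2).tolist())
def S2W(x,y,z=0):
    s=np.load("sealer.npy"); return place([[x,y,z]],*s)[0]
def st():
    o=robot.get_obs(); print(round(o["time"],2),o["tool_pos"].round(4),o["ee_rot"].round(3),o["wrist_force"].round(1),round(o["width"],4),round(o["finger_force"],1),o["joint_positions"].round(2))
E
python3 - <<'E'
from h import *
print(S2W(-.2807,0))
go([.575,-.137,.30],-.0575); go([.575,-.137,.14],-.0575)
E
```

```text
[ 0.57401848 -0.13713065  0.        ]
 [0.5049, -0.2427, -0.0835] [0.01, -0.0, 21.22]
 [0.5049, -0.2427, 0.0765] [0.01, -0.0, 21.22]
```

Call:
servo_tool:
  commands: [0.02,0,-0.083,0,0,0,0.05,0.04,-0.02,-0.083,0,0,10,0.05,0.505,-0.243,-0.083,0,0,21.2,0.05,0.505,-0.243,-0.083,0,0,21.2,0.05,0.505,-0.243,-0.083,0,0,21.2,0.05,0.505,-0.243,-0.083,0,0,21.2,0.05,0.505,-0.243,-0.083,0,0,21.2,0.05,0.505,-0.243,-0.083,0,0,21.2,0.05,0.505,-0.243,-0.083,0,0,21.2,0.05,0.505,-0.243,-0.083,0,0,21.2,0.05]

```text
time: 3.05
tool_pos: [0.5615, -0.1491, 0.2997]
ee_rot: [3.141, -0.001, -0.057]
wrist_force: [0.7, -0.6, -0.3]
width: 0.0496
finger_force: 0.0
```

Run:
```python
from h import *
go([.574,-.137,.115],-.0575); st()
```

```text
[0.0117, -0.0129, 0.1847] [0.03, -0.04, 0.02]
3.05 [ 0.5615 -0.1491  0.2997] [ 3.141e+00 -1.000e-03 -5.700e-02] [ 0.7 -0.6 -0.3] 0.0496 0.0 [-0.36  0.16  1.13 -0.    1.85  1.27]
```

Call:
servo_tool:
  commands: [0.012,-0.013,0.06,0,0,0,0.05,0.012,-0.013,0.12,0,0,0,0.05,0.012,-0.013,0.185,0,0,0,0.05,0.012,-0.013,0.185,0,0,0,0.05,0.012,-0.013,0.185,0,0,0,0.05]

```text
time: 3.68
tool_pos: [0.5744, -0.1391, 0.117]
ee_rot: [3.141, -0.004, -0.057]
wrist_force: [-1.0, 0.4, 0.8]
width: 0.0499
finger_force: 0.0
```

Run:
```python
from h import *
st(); a=snapshot("side")
x,y=proj(a,[.574,-.137,.07]).astype(int); print(x,y)
b=snapshot("top"); X,Y=proj(b,[.574,-.137,.07]).astype(int)
f=lambda i,x,y:cv2.resize(i[y-50:y+50,x-65:x+65],None,fx=3,fy=3,interpolation=cv2.INTER_CUBIC)
cv2.imwrite("pics/h1.png",np.hstack([f(a["img"],x,y),f(b["img"],X,Y)]))
```

```text
3.67 [ 0.5744 -0.1391  0.117 ] [ 3.141 -0.004 -0.057] [-1.   0.4  0.8] 0.0499 0.0 [-0.33  0.21  1.43 -0.    1.5   1.29]
271 179
```

View pics/h1.png

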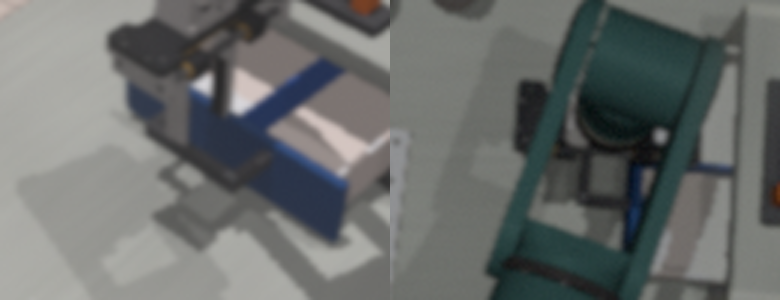

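The side crop shows the open jaws straddling the bar handle; margins are fine. I'll descend and close.

Call:
servo_tool:
  commands: [0,0.002,0.027,0,0,0,0.05,0,0.002,0.054,0,0,0,0.05,0,0.002,0.054,0,0,0,0.05,0,0.002,0.054,0,0,0,0,0,0.002,0.054,0,0,0,0,0,0.002,0.054,0,0,0,0,0,0.002,0.054,0,0,0,0,0,0.002,0.054,0,0,0,0]

```text
time: 4.78
tool_pos: [0.5735, -0.1403, 0.0614]
ee_rot: [-3.141, -0.002, -0.057]
wrist_force: [0.4, 2.2, 3.9]
width: 0.0116
finger_force: 30.0
```

Call:
servo_tool:
  commands: [0,-0.015,0,0,0,0,0,0,-0.04,0,0,0,0,0,0,-0.065,0,0,0,0,0,0,-0.09,0,0,0,0,0,0,-0.11,0,0,0,0,0,0,-0.12,0,0,0,0,0,0,-0.13,0,0,0,0,0,0,-0.13,0,0,0,0,0]

```text
time: 5.78
tool_pos: [0.582, -0.0091, 0.0614]
ee_rot: [-3.14, -0.004, -0.056]
wrist_force: [4.7, 1.5, 3.3]
width: 0.0117
finger_force: 30.0
```

Call:
servo_tool:
  commands: [0,-0.005,0,0,0,0,0,0,-0.01,0,0,0,0,0,0,-0.015,0,0,0,0,0,0,-0.015,0,0,0,0,0]

```text
time: 6.28
tool_pos: [0.5829, 0.0047, 0.0614]
ee_rot: [-3.141, -0.004, -0.057]
wrist_force: [5.2, -0.4, 3.2]
width: 0.0118
finger_force: 30.0
```

Call:
servo_tool:
  commands: [0,-0.005,0,0,0,0,0,0,-0.01,0,0,0,0,0,0,-0.01,0,0,0,0,0]

```text
time: 6.65
tool_pos: [0.5833, 0.0104, 0.0614]
ee_rot: [3.134, -0.004, -0.058]
wrist_force: [4.8, -11.1, 2.5]
width: 0.012
finger_force: 30.0
```

Call:
servo_tool:
  commands: [0,-0.004,0,0,0,0,0,0,-0.008,0,0,0,0,0,0,-0.008,0,0,0,0,0]

```text
time: 7.02
tool_pos: [0.5833, 0.0104, 0.0613]
ee_rot: [3.119, -0.003, -0.061]
wrist_force: [2.8, -28.0, 2.8]
width: 0.0121
finger_force: 30.0
```

Call:
servo_tool:
  commands: [0,0.008,0,0,0,0,0,0,0.015,0,0,0,0,0.03,0,0.015,0,0,0,0,0.05,0,0.015,0,0,0,0,0.05,0,0.014,-0.06,0,0,0,0.05,0,0.014,-0.12,0,0,0,0.09,0,0.014,-0.17,0,0,0,0.09,0,0.014,-0.17,0,0,0,0.09]

```text
time: 8.02
tool_pos: [0.5834, 0.0089, 0.2364]
ee_rot: [3.141, -0.01, -0.056]
wrist_force: [0.2, 0.4, -0.2]
width: 0.0764
finger_force: 0.0
```

Run:
```python
from h import *
st()
# handle fully out -> sealer local
s=np.load("sealer.npy"); p=place([[.5833-s[0],.0104-s[1],0]],0,0,-s[2])[0]; print("handle local",p)
T=snapshot("top")
cv2.imwrite("pics/t2.png",cv2.resize(T["img"][130:255,120:340],None,fx=3.6,fy=3.6,interpolation=cv2.INTER_CUBIC))
```

```text
8.03 [0.5834 0.0089 0.2364] [ 3.141 -0.01  -0.056] [ 0.2  0.4 -0.2] 0.0764 0.0 [-0.08  0.15  1.26  0.    1.72  1.54]
handle local [-0.42852022  0.00078825  0.        ]
```

View pics/t2.png

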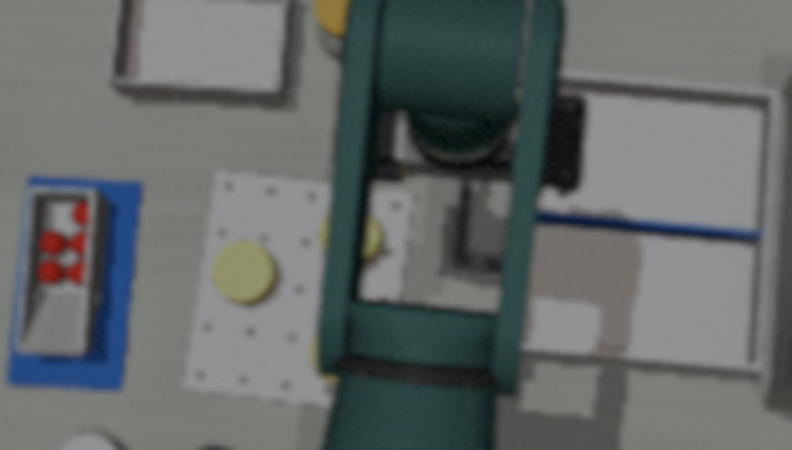

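The drawer is fully out. The tray's rear wall is at x≈760 in the crop and the divider runs (535,217)-(755,235). The rounds are undisturbed.

Run:
```python
from h import *
s=np.load("sealer.npy"); T=snapshot("top")
for U,V,z in((767,97,.081),(753,362,.081),(757,232,.081),(540,214,.081)):
    p=at(T,(U+.5)/3.6-.5+120,(V+.5)/3.6-.5+130,z); print(p,place([[p[0]-s[0],p[1]-s[1],0]],0,0,-s[2])[0][:2])
go([.562,.116,.12],1.513,"R2 above"); go([.562,.116,.022],1.513,"R2")
```

```text
[ 0.68975598 -0.26405309  0.081     ] [-0.16063823  0.12283991]
[ 0.44851543 -0.25051223  0.081     ] [-0.16029367 -0.11878011]
[ 0.56497731 -0.25435348  0.081     ] [-0.16315133 -0.00228995]
[ 0.57611792 -0.05984221  0.081     ] [-0.35798136 -0.00234545]
R2 above [-0.025, -0.1059, 0.1102] [-0.02, 0.02, -89.92]
R2 [-0.025, -0.1059, 0.2082] [-0.02, 0.02, -89.92]
```

Call:
servo_tool:
  commands: [-0.025,-0.106,0.03,0,0,-10,0.09,-0.025,-0.106,0.06,0,0,-20,0.09,-0.025,-0.106,0.08,0,0,-30,0.09,-0.025,-0.106,0.1,0,0,-40,0.09,-0.025,-0.106,0.11,0,0,-50,0.09,-0.025,-0.106,0.11,0,0,-60,0.09,-0.025,-0.106,0.11,0,0,-70,0.09,-0.025,-0.106,0.11,0,0,-80,0.09,-0.025,-0.106,0.11,0,0,-90,0.09,-0.025,-0.106,0.11,0,0,-90,0.09]

```text
time: 9.38
tool_pos: [0.5606, 0.1156, 0.1175]
ee_rot: [-3.136, 0.001, 1.512]
wrist_force: [0.4, -0.1, -0.6]
width: 0.0901
finger_force: 0.0
```

Run:
```python
from h import *
st(); go([.562,.116,.022],1.513,"R2")
for x in(-.065,0,.065): print(S2W(-.265+x,.061))
print("minis",S2W(-.265,-.064))
a=snapshot("side"); x,y=proj(a,[.562,.116,.03]).astype(int)
for c in spotter.trace("round1",a): print(np.round(cen(c["region"]),1),round(c["conf"],2))
for q in ((.524,.212),(.562,.116),(.452,.119)): print(proj(a,[*q,.024]).round(1))
cv2.imwrite("pics/r2.png",cv2.resize(a["img"][y-50:y+50,x-65:x+65],None,fx=4,fy=4,interpolation=cv2.INTER_CUBIC))
```

```text
9.38 [0.5606 0.1156 0.1175] [-3.136e+00  1.000e-03  1.512e+00] [ 0.4 -0.1 -0.6] 0.0901 0.0 [ 0.1   0.18  1.46 -0.    1.5   0.16]
R2 [0.0006, 0.0019, 0.0955] [-0.31, 0.05, -0.06]
[ 0.63775073 -0.09141752  0.        ]
[ 0.63401547 -0.1563101   0.        ]
[ 0.6302802  -0.22120269  0.        ]
minis [ 0.50922203 -0.1491269   0.        ]
[212.7 245.4] 0.98
[243.  270.3] 0.97
[279.2 302. ] 0.95
[249.9 334.9] 0.89
[195.6 278.1] 0.88
[208.5 371. ] 0.88
[138.2 319.1] 0.68
[197.  277.2]
[214.  244.7]
[244.4 269. ]
```

View pics/r2.png

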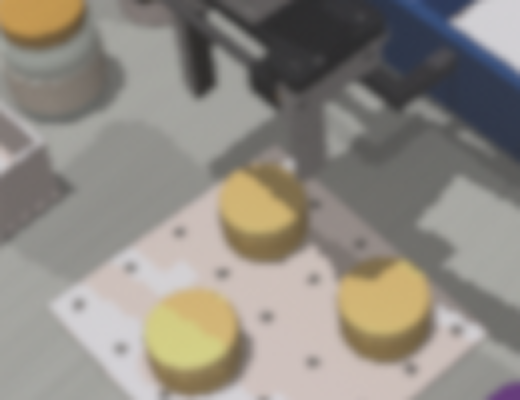

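The jaws (dark, above the round at about (262,210)) straddle the far yellow round; the positions agree to within 1 px. Descend and grip.

Call:
servo_tool:
  commands: [0,0.002,0.03,0,0,0,0.09,0,0.002,0.07,0,0,0,0.09,0,0.002,0.095,0,0,0,0.09,0,0.002,0.095,0,0,0,0.04,0,0.002,0.095,0,0,0,0.04,0,0.002,0.095,0,0,0,0.04,0,0.002,0.095,0,0,0,0.04,0,0.002,0.06,0,0,0,0.04,0,0.002,0,0,0,0,0.04,0,0.002,-0.12,0,0,0,0.04]

```text
time: 10.72
tool_pos: [0.5641, 0.1153, 0.1842]
ee_rot: [-3.141, 0.0, 1.513]
wrist_force: [1.6, 0.7, -1.3]
width: 0.0577
finger_force: 30.0
```

Run:
```python
from h import *
st(); go([.6303,-.2212,.22],1.513,"above"); go([.6303,-.2212,.055],1.513,"place")
```

```text
10.72 [0.5641 0.1153 0.1842] [-3.141  0.     1.513] [ 1.6  0.7 -1.3] 0.0577 30.0 [ 0.1   0.15  1.36 -0.    1.63  0.16]
above [-0.3322, 0.0854, -0.0358] [-0.03, 0.02, 0.02]
place [-0.3321, 0.0855, 0.1292] [-0.03, 0.02, 0.02]
```

Call:
servo_tool:
  commands: [0,0,-0.06,0,0,0,0.04,-0.06,0.015,-0.06,0,0,0,0.04,-0.12,0.03,-0.05,0,0,0,0.04,-0.18,0.045,-0.05,0,0,0,0.04,-0.24,0.06,-0.04,0,0,0,0.04,-0.3,0.075,-0.036,0,0,0,0.04,-0.332,0.085,-0.02,0,0,0,0.04,-0.332,0.085,0.03,0,0,0,0.04,-0.332,0.085,0.06,0,0,0,0.04,-0.332,0.085,0.06,0,0,0,0.04]

```text
time: 11.98
tool_pos: [0.6283, -0.2203, 0.119]
ee_rot: [-3.135, -0.003, 1.513]
wrist_force: [-0.4, -0.1, -1.7]
width: 0.0575
finger_force: 30.0
```

Run:
```python
from h import *
st(); go([.6303,-.2212,.054],1.513,"place")
```

```text
11.97 [ 0.6283 -0.2203  0.119 ] [-3.135e+00 -3.000e-03  1.513e+00] [-0.4 -0.1 -1.7] 0.0575 30.0 [-0.42  0.38  1.21 -0.    1.56 -0.36]
place [-0.001, 0.0025, 0.065] [-0.4, -0.14, 0.01]
```

Call:
servo_tool:
  commands: [-0.001,0.002,0.03,0,0,0,0.04,-0.001,0.002,0.055,0,0,0,0.04,-0.001,0.002,0.064,0,0,0,0.04,-0.001,0.002,0.064,0,0,0,0.04,-0.001,0.002,0.064,0,0,0,0.075,-0.001,0.002,0.064,0,0,0,0.075,-0.001,0.002,0.05,0,0,0,0.075,-0.001,0.002,0,0,0,0,0.075,-0.001,0.002,-0.06,0,0,0,0.09,-0.001,0.002,-0.08,0,0,0,0.09]

```text
time: 13.22
tool_pos: [0.6342, -0.2228, 0.211]
ee_rot: [3.131, 0.004, 1.514]
wrist_force: [-0.5, 0.4, -0.0]
width: 0.0891
finger_force: 0.0
```

Run:
```python
from h import *
st(); go([.452,.119,.22],1.513,"R3 hi"); go([.452,.119,.12],1.513,"R3 above"); go([.452,.119,.022],1.513,"R3")
a=snapshot("side")
for c in spotter.trace("round1",a): print(np.round(cen(c["region"]),1),round(c["conf"],2))
for q in ((.524,.212,.024),(.452,.119,.024),(.6303,-.2212,.054)): print(proj(a,q).round(1))
```

```text
13.22 [ 0.6342 -0.2228  0.211 ] [3.131 0.004 1.514] [-0.5  0.4 -0. ] 0.0891 0.0 [-0.42  0.36  1.06 -0.    1.71 -0.36]
R3 hi [0.3308, -0.2013, -0.0125] [0.61, 0.24, 0.03]
R3 above [0.3312, -0.2024, 0.0875] [0.61, 0.24, 0.03]
R3 [0.3316, -0.2034, 0.1855] [0.61, 0.24, 0.03]
[208.8 370.9] 0.96
[249.2 334.9] 0.87
[243.3 269.7] 0.86
[279.7 302.3] 0.82
[273.5 161.7] 0.68
[300.1 263. ] 0.67
[195.3 277.8] 0.57
[197.  277.2]
[244.4 269. ]
[274.2 161.3]
```

Call:
servo_tool:
  commands: [0.02,-0.01,-0.03,0,0,0,0.09,0.07,-0.04,-0.03,0,0,0,0.09,0.12,-0.07,-0.03,0,0,0,0.09,0.17,-0.1,-0.02,0,0,0,0.09,0.22,-0.13,0,0,0,0,0.09,0.27,-0.16,0.02,0,0,0,0.09,0.31,-0.19,0.05,0,0,0,0.09,0.331,-0.202,0.088,0,0,0,0.09,0.331,-0.202,0.088,0,0,0,0.09,0.331,-0.202,0.088,0,0,0,0.09]

```text
time: 14.58
tool_pos: [0.4503, 0.1195, 0.1157]
ee_rot: [3.14, 0.0, 1.513]
wrist_force: [0.3, -0.4, 0.4]
width: 0.0899
finger_force: 0.0
```

Run:
```python
from h import *
st(); go([.452,.119,.022],1.513,"R3")
a=snapshot("side")
for c in spotter.trace("round1",a): print(np.round(cen(c["region"]),1),round(c["conf"],2))
```

```text
14.57 [0.4503 0.1195 0.1157] [3.14  0.    1.513] [ 0.3 -0.4  0.4] 0.0899 0.0 [ 0.14 -0.06  1.72 -0.    1.48  0.2 ]
R3 [-0.0003, 0.0016, 0.0937] [0.06, 0.03, 0.02]
[249.2 335.2] 0.98
[208.5 371.3] 0.96
[279.2 301.7] 0.93
[243.  269.5] 0.81
[300.  263.2] 0.69
[195.6 277.6] 0.64
```

Call:
servo_tool:
  commands: [0,0.002,0.03,0,0,0,0.09,0,0.002,0.07,0,0,0,0.09,0,0.002,0.094,0,0,0,0.09,0,0.002,0.094,0,0,0,0.04,0,0.002,0.094,0,0,0,0.04,0,0.002,0.094,0,0,0,0.04,0,0.002,0.094,0,0,0,0.04,0,0.002,0.06,0,0,0,0.04,0,0.002,0,0,0,0,0.04,0,0.002,-0.06,0,0,0,0.04]

```text
time: 15.92
tool_pos: [0.451, 0.1199, 0.1765]
ee_rot: [-3.141, 0.0, 1.514]
wrist_force: [0.6, 1.5, -0.2]
width: 0.0575
finger_force: 30.0
```

Run:
```python
from h import *
st(); go([.634,-.1563,.24],1.513,"above"); go([.634,-.1563,.12],1.513,"place")
```

```text
15.93 [0.451  0.1199 0.1765] [-3.141  0.     1.514] [ 0.6  1.5 -0.2] 0.0575 30.0 [ 0.14 -0.09  1.63 -0.    1.61  0.2 ]
above [-0.2653, 0.1984, -0.0635] [-0.02, 0.01, 0.04]
place [-0.2653, 0.1984, 0.0565] [-0.02, 0.01, 0.04]
```

Call:
servo_tool:
  commands: [0,0,-0.05,0,0,0,0.04,-0.05,0.035,-0.06,0,0,0,0.04,-0.1,0.07,-0.06,0,0,0,0.04,-0.15,0.11,-0.06,0,0,0,0.04,-0.2,0.15,-0.06,0,0,0,0.04,-0.24,0.18,-0.05,0,0,0,0.04,-0.265,0.198,-0.03,0,0,0,0.04,-0.265,0.198,0.02,0,0,0,0.04,-0.265,0.198,0.056,0,0,0,0.04,-0.265,0.198,0.056,0,0,0,0.04]

```text
time: 17.18
tool_pos: [0.6315, -0.1552, 0.1145]
ee_rot: [-3.133, -0.002, 1.513]
wrist_force: [0.0, 0.1, -0.0]
width: 0.0576
finger_force: 30.0
```

Run:
```python
from h import *
st(); go([.634,-.1563,.054],1.513,"place")
```

```text
17.18 [ 0.6315 -0.1552  0.1145] [-3.133e+00 -2.000e-03  1.513e+00] [ 0.   0.1 -0. ] 0.0576 30.0 [-0.33  0.35  1.26 -0.    1.54 -0.27]
place [-0.0011, 0.0031, 0.0605] [-0.5, -0.13, 0.03]
```

Call:
servo_tool:
  commands: [-0.001,0.002,0.025,0,0,0,0.04,-0.001,0.002,0.05,0,0,0,0.04,-0.001,0.002,0.06,0,0,0,0.04,-0.001,0.002,0.06,0,0,0,0.04,-0.001,0.002,0.06,0,0,0,0.075,-0.001,0.002,0.06,0,0,0,0.075,-0.001,0.002,0.05,0,0,0,0.075,-0.001,0.002,0,0,0,0,0.075,-0.001,0.002,-0.06,0,0,0,0.09,-0.001,0.002,-0.09,0,0,0,0.09]

```text
time: 18.42
tool_pos: [0.6373, -0.1576, 0.2153]
ee_rot: [3.134, 0.002, 1.514]
wrist_force: [-0.3, -0.6, -0.5]
width: 0.0892
finger_force: 0.0
```

Run:
```python
from h import *
st(); go([.524,.212,.12],1.513,"R1 above")
a=snapshot("side")
for c in spotter.trace("round1",a): print(np.round(cen(c["region"]),1),round(c["conf"],2))
for q in ((.524,.212,.024),(.6303,-.2212,.054),(.634,-.156,.054)): print(proj(a,q).round(1))
```

```text
18.43 [ 0.6373 -0.1576  0.2153] [3.134e+00 2.000e-03 1.514e+00] [-0.3 -0.6 -0.5] 0.0892 0.0 [-0.33  0.32  1.1  -0.    1.71 -0.27]
R1 above [0.3627, -0.135, 0.0934] [0.46, 0.13, 0.03]
[249.4 335.1] 0.92
[299.3 263. ] 0.77
[258.2 171.4] 0.74
[195.8 278.2] 0.71
[279.5 302.2] 0.64
[208.6 370.9] 0.6
[266.  157.1] 0.49
[122.8 241.9] 0.41
[197.  277.2]
[274.2 161.3]
[259.9 171.4]
```

Call:
servo_tool:
  commands: [0.03,-0.01,-0.03,0,0,0,0.09,0.09,-0.03,-0.03,0,0,0,0.09,0.15,-0.05,-0.03,0,0,0,0.09,0.21,-0.07,-0.02,0,0,0,0.09,0.27,-0.1,0,0,0,0,0.09,0.32,-0.12,0.04,0,0,0,0.09,0.363,-0.135,0.09,0,0,0,0.09,0.363,-0.135,0.093,0,0,0,0.09,0.363,-0.135,0.093,0,0,0,0.09,0.363,-0.135,0.093,0,0,0,0.09]

```text
time: 19.77
tool_pos: [0.5235, 0.212, 0.1174]
ee_rot: [3.139, -0.0, 1.512]
wrist_force: [0.0, -0.5, -0.1]
width: 0.0902
finger_force: 0.0
```

Run:
```python
from h import *
st(); go([.5245,.213,.022],1.513,"R1")
a=snapshot("side")
for c in spotter.trace("round1",a): print(np.round(cen(c["region"]),1),round(c["conf"],2))
```

```text
19.77 [0.5235 0.212  0.1174] [ 3.139 -0.     1.512] [ 0.  -0.5 -0.1] 0.0902 0.0 [ 0.28  0.16  1.49 -0.    1.49  0.34]
R1 [0.001, 0.0007, 0.0954] [0.16, -0.01, -0.05]
[208.7 371. ] 0.94
[195.2 278.2] 0.69
[279.2 302. ] 0.69
[249.4 334.9] 0.68
[292.7 161.5] 0.66
[299.5 263.3] 0.63
```

Call:
servo_tool:
  commands: [0,0.001,0.03,0,0,0,0.09,0,0.001,0.07,0,0,0,0.09,0,0.001,0.095,0,0,0,0.09,0,0.001,0.095,0,0,0,0.04,0,0.001,0.095,0,0,0,0.04,0,0.001,0.095,0,0,0,0.04,0,0.001,0.095,0,0,0,0.04,0,0.001,0.06,0,0,0,0.04,0,0.001,0,0,0,0,0.04,0,0.001,-0.06,0,0,0,0.04]

```text
time: 21.12
tool_pos: [0.5223, 0.2129, 0.1773]
ee_rot: [-3.141, 0.0, 1.514]
wrist_force: [0.7, 0.1, -0.6]
width: 0.0578
finger_force: 30.0
```

Run:
```python
from h import *
st(); go([.6378,-.0914,.24],1.513,"above")
a=snapshot("side"); b=snapshot("top")
f=lambda i,x,y,w,h,k:cv2.resize(i[y:y+h,x:x+w],None,fx=k,fy=k,interpolation=cv2.INTER_CUBIC)
cv2.imwrite("pics/b1.png",np.hstack([f(a["img"],205,115,130,110,3),f(b["img"],220,140,130,110,3)]))
for s in(a,b): print([(np.round(cen(c["region"]),1).tolist(),round(c["conf"],2)) for c in spotter.trace("round1",s)])
```

```text
21.12 [0.5223 0.2129 0.1773] [-3.141  0.     1.514] [ 0.7  0.1 -0.6] 0.0578 30.0 [ 0.29  0.13  1.4  -0.    1.61  0.34]
above [-0.2972, 0.1325, -0.0627] [-0.06, 0.02, 0.04]
[([249.7, 335.9], 0.9), ([208.4, 371.0], 0.9), ([299.4, 262.8], 0.79), ([279.4, 302.3], 0.75), ([183.7, 243.2], 0.7), ([259.4, 176.9], 0.61)]
[([138.3, 262.3], 0.56), ([210.9, 264.2], 0.54), ([316.6, 166.9], 0.53), ([247.1, 256.2], 0.49)]
```

View pics/b1.png

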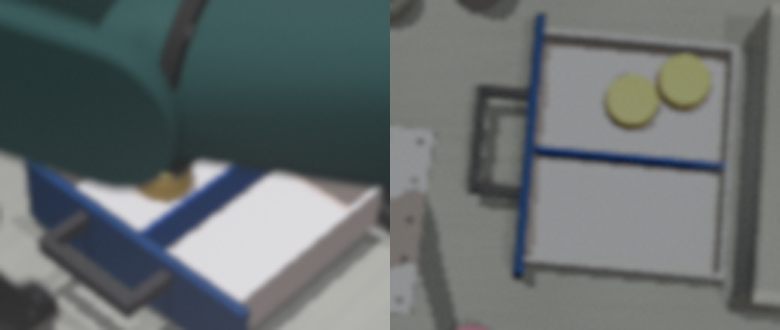

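Run:
```python
from h import *
s=np.load("sealer.npy"); b=snapshot("top")
for n,U,V,z in(("mid",632,100,.072),("rear",684,80,.072),("front-top edge",543,60,.085),("floor front corner",545,46,.036),("rear corner",727,57,.036),("divider floor rear",722,160,.06)):
    p=at(b,(U-390+.5)/3-.5+220,(V+.5)/3-.5+140,z); q=place([[p[0]-s[0],p[1]-s[1],0]],0,0,-s[2])[0][:2]; print(n,p[:2].round(4),q.round(4), "bay",(q-[-.265,.061]).round(4))
```

```text
mid [ 0.6338 -0.1593] [-0.262  0.061] bay [ 0.003 -0.   ]
rear [ 0.6578 -0.2161] [-0.2067  0.0882] bay [0.0583 0.0272]
front-top edge [ 0.6726 -0.0611] [-0.3623  0.0941] bay [-0.0973  0.0331]
floor front corner [ 0.7015 -0.0647] [-0.3603  0.1231] bay [-0.0953  0.0621]
rear corner [ 0.6946 -0.2702] [-0.1548  0.128 ] bay [0.1102 0.067 ]
divider floor rear [ 0.5723 -0.2596] [-0.1584  0.0053] bay [ 0.1066 -0.0557]
```

Both packed rounds lie in the bay. The rear one was nudged aside, but it's still inside at bay (0.058, 0.027). The front spot is free.

Call:
servo_tool:
  commands: [0,0,-0.06,0,0,0,0.04,-0.05,0.02,-0.063,0,0,0,0.04,-0.11,0.05,-0.063,0,0,0,0.04,-0.17,0.075,-0.063,0,0,0,0.04,-0.23,0.1,-0.063,0,0,0,0.04,-0.28,0.125,-0.05,0,0,0,0.04,-0.297,0.1325,-0.02,0,0,0,0.04,-0.297,0.1325,0.03,0,0,0,0.04,-0.297,0.1325,0.055,0,0,0,0.04,-0.297,0.1325,0.055,0,0,0,0.04]

```text
time: 22.62
tool_pos: [0.6348, -0.0905, 0.1146]
ee_rot: [-3.13, -0.002, 1.513]
wrist_force: [0.3, 0.1, -0.7]
width: 0.0574
finger_force: 30.0
```

Run:
```python
from h import *
st(); p=S2W(-.328,.061); print(p); go([p[0],p[1],.054],1.513,"place")
```

```text
22.62 [ 0.6348 -0.0905  0.1146] [-3.130e+00 -2.000e-03  1.513e+00] [ 0.3  0.1 -0.7] 0.0574 30.0 [-0.23  0.34  1.28 -0.    1.54 -0.17]
[ 0.6376358  -0.09341421  0.        ]
place [-0.0029, 0.0037, 0.0605] [-0.68, -0.11, 0.02]
```

Call:
servo_tool:
  commands: [-0.003,0.002,0.025,0,0,0,0.04,-0.003,0.002,0.05,0,0,0,0.04,-0.003,0.002,0.06,0,0,0,0.04,-0.003,0.002,0.06,0,0,0,0.04,-0.003,0.002,0.06,0,0,0,0.075,-0.003,0.002,0.06,0,0,0,0.075,-0.003,0.002,0.05,0,0,0,0.075,-0.003,0.002,0,0,0,0,0.075,-0.003,0.002,-0.06,0,0,0,0.09,-0.003,0.002,-0.11,0,0,0,0.09]

```text
time: 23.88
tool_pos: [0.6404, -0.0943, 0.2351]
ee_rot: [3.138, 0.001, 1.514]
wrist_force: [-0.3, -0.5, -0.6]
width: 0.0891
finger_force: 0.0
```

Run:
```python
from h import *
st()
for y in(.3,.38): go([.5463,y,.16],3.12,"scoop")
```

```text
23.88 [ 0.6404 -0.0943  0.2351] [3.138e+00 1.000e-03 1.514e+00] [-0.3 -0.5 -0.6] 0.0891 0.0 [-0.23  0.3   1.08 -0.    1.75 -0.18]
scoop [0.3883, -0.1167, 0.0744] [0.13, 0.2, -92.04]
scoop [0.4682, -0.1213, 0.0743] [0.13, 0.2, -92.04]
```

Run:
```python
from h import *
a=snapshot("top"); b=snapshot("side")
def f(s,x,y,w,h,k):
    i=cv2.resize(s["img"][y:y+h,x:x+w],None,fx=k,fy=k,interpolation=cv2.INTER_CUBIC)
    P=place([[.046,-.031,.053],[.046,.031,.053],[-.105,.031,.053],[-.105,-.031,.053]],.546,.380,-.015)
    q=np.array([(proj(s,p)-(x,y)+.5)*k-.5 for p in P]).round().astype(int)
    cv2.polylines(i,[q.reshape(-1,1,2)],True,(0,255,0),1); return i
A=f(a,115,172,60,76,6.5);B=f(b,95,285,90,110,5.0)
H=min(A.shape[0],B.shape[0]); cv2.imwrite("pics/sc.png",np.hstack([A[:H],B[:H]])[:, :800])
```

```text
(no output)
```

View pics/sc.png

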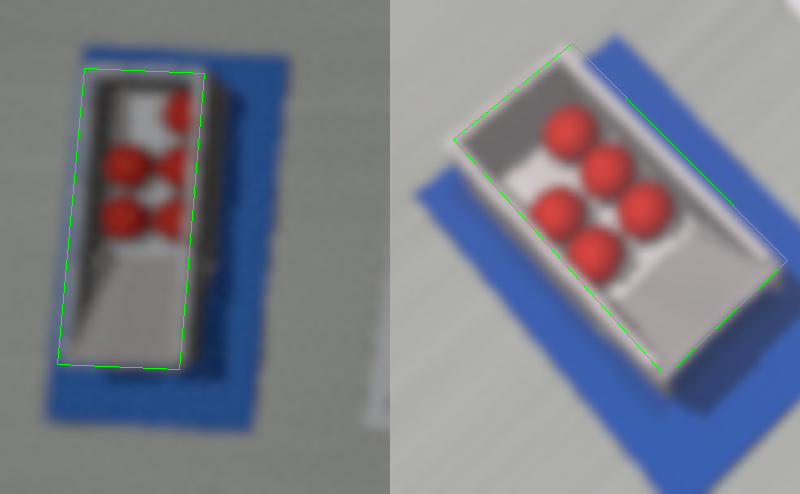

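There are five red minis in the scoop well. The green model at (0.546, 0.380) matches the rim to within about 1 px in each view, with a slightly smaller yaw.

Call:
servo_tool:
  commands: [0.04,0,-0.03,0,0,-10,0.09,0.1,-0.02,-0.03,0,0,-20,0.09,0.16,-0.04,-0.03,0,0,-30,0.09,0.22,-0.06,-0.02,0,0,-40,0.09,0.28,-0.08,-0.01,0,0,-50,0.09,0.34,-0.1,0,0,0,-60,0.09,0.4,-0.12,0.03,0,0,-70,0.09,0.45,-0.122,0.07,0,0,-80,0.09,0.468,-0.122,0.11,0,0,-90,0.09,0.468,-0.122,0.12,0,0,-92.5,0.09]

```text
time: 25.22
tool_pos: [0.5417, 0.3811, 0.105]
ee_rot: [-3.137, -0.008, 3.134]
wrist_force: [0.7, -0.6, -0.4]
width: 0.0902
finger_force: 0.0
```

Run:
```python
from h import *
st(); go([.543,.380,.026],3.125,"scoop")
```

```text
25.23 [0.5417 0.3811 0.105 ] [-3.137 -0.008  3.134] [ 0.7 -0.6 -0.4] 0.0902 0.0 [ 0.53  0.38  1.23  0.    1.53 -1.04]
scoop [-0.002, -0.0007, 0.079] [-0.25, -0.46, 0.5]
```

Call:
servo_tool:
  commands: [-0.002,-0.001,0.03,0,0,0,0.09,-0.002,-0.001,0.06,0,0,0,0.09,-0.002,-0.001,0.079,0,0,0,0.09,-0.002,-0.001,0.079,0,0,0,0.09,-0.002,-0.001,0.079,0,0,0,0.07,-0.002,-0.001,0.079,0,0,0,0.05,-0.002,-0.001,0.079,0,0,0,0.05,-0.002,-0.001,0.079,0,0,0,0.05,-0.002,-0.001,0.079,0,0,0,0.05,-0.002,-0.001,0.079,0,0,0,0.05]

```text
time: 26.48
tool_pos: [0.5479, 0.38, 0.0335]
ee_rot: [3.139, 0.003, 3.128]
wrist_force: [1.2, 3.3, 4.6]
width: 0.0614
finger_force: 30.0
```

Run:
```python
from h import *
st(); o=robot.get_obs(); np.save("grasp.npy",np.r_[o["tool_pos"],o["ee_rot"]])
```

```text
26.48 [0.5479 0.38   0.0335] [3.139e+00 3.000e-03 3.128e+00] [1.2 3.3 4.6] 0.0614 30.0 [ 0.52  0.43  1.31  0.    1.39 -1.04]
```

Call:
servo_tool:
  commands: [0,0,-0.01,0,0,0,0.05,0,0,-0.03,0,0,0,0.05,0,0,-0.06,0,0,0,0.05,0,0,-0.1,0,0,0,0.05,0,0,-0.15,0,0,0,0.05,0,0,-0.2,0,0,0,0.05,0,0,-0.23,0,0,0,0.05,0,0,-0.23,0,0,0,0.05]

```text
time: 27.48
tool_pos: [0.548, 0.3792, 0.2664]
ee_rot: [3.138, 0.006, 3.128]
wrist_force: [-0.4, 0.9, -2.7]
width: 0.0618
finger_force: 30.0
```

Run:
```python
from h import *
st(); L=S2W(-.262,-.064); c=np.array([np.cos(1.513),np.sin(1.513),0]); p=L-.063*c; print(L,p)
go([p[0],p[1],.26],1.513); go([p[0],p[1]+.06,.26],1.513)
```

```text
27.48 [0.548  0.3792 0.2664] [3.138 0.006 3.128] [-0.4  0.9 -2.7] 0.0618 30.0 [ 0.52  0.35  0.96 -0.    1.82 -1.04]
[ 0.50904963 -0.15212194  0.        ] [ 0.50541049 -0.21501675  0.        ]
 [0.0343, -0.5947, 0.0043] [0.44, 0.13, 92.52]
 [0.0352, -0.5348, 0.0045] [0.44, 0.13, 92.52]
```

Call:
servo_tool:
  commands: [0,-0.015,0,0,0,5,0.05,0.003,-0.05,0,0,0,14,0.05,0.006,-0.09,0,0,0,23,0.05,0.009,-0.135,0,0,0,32,0.05,0.012,-0.18,0,0,0,41,0.05,0.015,-0.225,0,0,0,50,0.05,0.018,-0.27,0,0,0,59,0.05,0.021,-0.315,0,0,0,68,0.05,0.024,-0.355,0,0,0,77,0.05,0.026,-0.38,0,0,0,82,0.05]

```text
time: 28.72
tool_pos: [0.5143, -0.0026, 0.2593]
ee_rot: [-3.137, -0.0, 1.692]
wrist_force: [-0.2, 0.8, -2.8]
width: 0.0616
finger_force: 30.0
```

Run:
```python
from h import *
st(); p=[.5054,-.215]
go([p[0],p[1],.26],1.513)
M=R.from_euler('xyz',[np.pi,0,1.513])*R.from_rotvec([0,-np.radians(30),0]); go([p[0],p[1],.26],M)
```

```text
28.73 [ 0.5143 -0.0026  0.2593] [-3.137 -0.     1.692] [-0.2  0.8 -2.8] 0.0616 30.0 [-0.11  0.01  1.37 -0.    1.77 -0.24]
 [-0.2098, -0.0344, -0.0006] [-0.28, 0.01, 10.23]
 [-0.2098, -0.0344, -0.0006] [2.4, -29.91, 10.07]
```

Call:
servo_tool:
  commands: [-0.02,-0.003,0,0,0,2,0.05,-0.055,-0.009,0,0,0,4,0.05,-0.095,-0.016,0,0,0,6,0.05,-0.135,-0.022,0,0,0,8,0.05,-0.17,-0.028,0,0,-3,10,0.05,-0.195,-0.032,0,0,-6,10.2,0.05,-0.21,-0.034,0,0,-10,10.2,0.05,-0.21,-0.034,0,1.2,-15,10.2,0.05,-0.21,-0.034,0,1.6,-20,10.2,0.05,-0.21,-0.034,0,1.6,-20,10.2,0.05]

```text
time: 29.98
tool_pos: [0.5074, -0.2115, 0.2587]
ee_rot: [-3.139, 0.347, 1.521]
wrist_force: [-0.6, -0.1, -2.4]
width: 0.0619
finger_force: 30.0
```

```bash
cat >> h.py <<'E'
def pour(th,lipz=.082,lx=-.262,n=""):
    L=S2W(lx,-.064); c=np.array([np.cos(1.513),np.sin(1.513),0]); t=np.radians(th)
    p=L-c*(.107*np.cos(t)+.0195*np.sin(t)); p[2]=lipz+.107*np.sin(t)-.0195*np.cos(t)
    go(p,R.from_euler('xyz',[np.pi,0,1.513])*R.from_rotvec([0,-t,0]),th)
E
python3 - <<'E'
from h import *
st()
for th in(25,35,40,45,50,55,60,65): pour(th)
E
```

```text
29.98 [ 0.5074 -0.2115  0.2587] [-3.139  0.347  1.521] [-0.6 -0.1 -2.4] 0.0619 30.0 [-0.29  0.02  1.39 -0.34  1.64 -0.28]
25 [0.0076, -0.0018, 0.1559] [0.03, -5.11, 0.42]
35 [0.0076, -0.0018, 0.1369] [0.07, -15.11, 0.42]
40 [0.0088, -0.0018, 0.1275] [0.09, -20.11, 0.42]
45 [0.0108, -0.0018, 0.1183] [0.11, -25.11, 0.41]
50 [0.0136, -0.0018, 0.1092] [0.12, -30.11, 0.41]
55 [0.0172, -0.0017, 0.1004] [0.14, -35.11, 0.41]
60 [0.0215, -0.0017, 0.092] [0.16, -40.11, 0.4]
65 [0.0266, -0.0016, 0.084] [0.18, -45.11, 0.4]
```

```bash
cat >> h.py <<'E'
def pour2(th,lipz=.086,lx=-.212):
    p=S2W(lx,-.064); t=np.radians(th); p[2]=lipz+.107*np.sin(t)-.0195*np.cos(t)
    go(p,R.from_euler('xyz',[np.pi,0,1.513])*R.from_rotvec([0,-t,0]),th)
E
python3 - <<'E'
from h import *
pour2(20,.2); pour2(33,.1)
E
```

```text
20 [0.0226, -0.0017, 0.0349] [0.01, -0.11, 0.42]
33 [0.0485, -0.0015, 0.1067] [0.06, -13.11, 0.42]
```

Call:
servo_tool:
  commands: [0.01,-0.001,0.01,0,0,0,0.05,0.023,-0.002,0.035,0,-2,0.4,0.05,0.03,-0.002,0.055,0,-5,0.4,0.05,0.036,-0.002,0.073,0,-8,0.4,0.05,0.043,-0.002,0.09,0,-11,0.4,0.05,0.048,-0.002,0.106,0,-13,0.4,0.05,0.048,-0.002,0.106,0,-13,0.4,0.05]

```text
time: 30.85
tool_pos: [0.5054, -0.2038, 0.1424]
ee_rot: [3.142, 0.574, 1.511]
wrist_force: [-0.2, -0.3, -2.7]
width: 0.062
finger_force: 30.0
```

Run:
```python
from h import *
st()
for th in(36,40,44,48,52,56,60,63): pour2(th)
a=snapshot("side");b=snapshot("top")
f=lambda i,x,y,w,h,k:cv2.resize(i[y:y+h,x:x+w],None,fx=k,fy=k,interpolation=cv2.INTER_CUBIC)
cv2.imwrite("pics/p1.png",np.hstack([f(a["img"],205,95,130,120,3),f(b["img"],230,130,130,120,3)]))
```

```text
30.85 [ 0.5054 -0.2038  0.1424] [3.142 0.574 1.511] [-0.2 -0.3 -2.7] 0.062 30.0 [-0.15  0.08  1.64 -0.58  1.4   0.01]
36 [0.0065, 0.0007, 0.0068] [-0.06, -3.1, -0.09]
40 [0.0029, 0.0007, 0.0011] [-0.07, -7.1, -0.09]
44 [-0.0006, 0.0007, -0.0043] [-0.07, -11.1, -0.09]
48 [-0.004, 0.0007, -0.0095] [-0.07, -15.1, -0.09]
52 [-0.0072, 0.0007, -0.0144] [-0.08, -19.1, -0.09]
56 [-0.0101, 0.0007, -0.019] [-0.08, -23.1, -0.08]
60 [-0.0129, 0.0007, -0.0233] [-0.08, -27.1, -0.08]
63 [-0.0149, 0.0007, -0.0263] [-0.08, -30.1, -0.08]
```

View pics/p1.png

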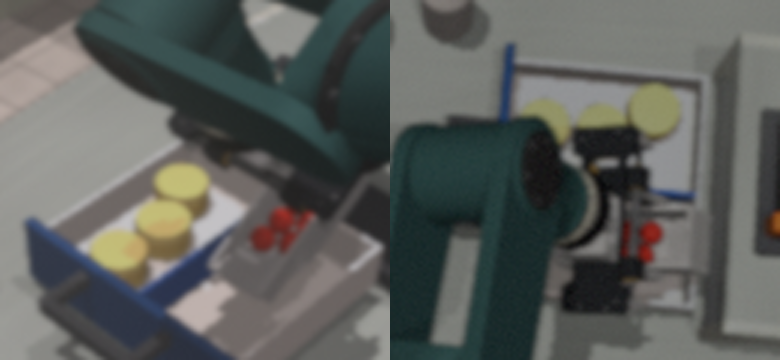

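The side crop shows the three rounds lying flat in the far bay and the scoop over the near bay, minis at (285,230) still in the well. I'll tip slowly.

Call:
servo_tool:
  commands: [0.005,0.001,0.005,0,-4,0,0.05,0.003,0.001,0.001,0,-7,0,0.05,0.001,0.001,-0.003,0,-10,0,0.05,-0.002,0.001,-0.006,0,-12.5,0,0.05,-0.004,0.001,-0.0095,0,-15,0,0.05,-0.006,0.001,-0.0125,0,-17.5,0,0.05,-0.008,0.001,-0.0155,0,-20,0,0.05,-0.0095,0.001,-0.018,0,-22,0,0.05,-0.011,0.001,-0.0205,0,-24.5,0,0.05,-0.013,0.001,-0.0233,0,-27,0,0.05]

```text
time: 32.2
tool_pos: [0.5089, -0.2029, 0.1736]
ee_rot: [3.124, 1.049, 1.495]
wrist_force: [-0.7, 0.4, -2.3]
width: 0.0619
finger_force: 30.0
```

Run:
```python
from h import *
st(); pour2(60);pour2(64)
a=snapshot("side");b=snapshot("top")
f=lambda i,x,y,w,h,k:cv2.resize(i[y:y+h,x:x+w],None,fx=k,fy=k,interpolation=cv2.INTER_CUBIC)
cv2.imwrite("pics/p2.png",np.hstack([f(a["img"],205,95,130,120,3),f(b["img"],230,130,130,120,3)]))
```

```text
32.2 [ 0.5089 -0.2029  0.1736] [3.124 1.049 1.495] [-0.7  0.4 -2.3] 0.0619 30.0 [ 0.07  0.19  1.69 -1.04  1.52  0.34]
60 [0.0044, -0.0028, 0.0017] [0.15, 0.08, -0.51]
64 [0.0004, -0.0028, -0.0006] [0.13, -3.92, -0.52]
```

View pics/p2.png

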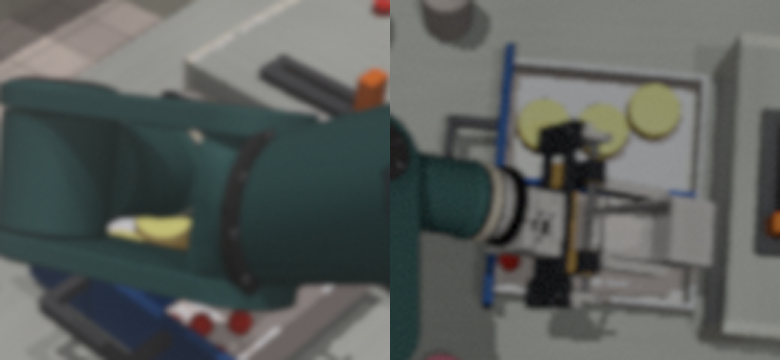

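Minis are visible in the bay near the drawer front, at (203,325) and (240,322), and the well looks empty from above. I'll give it a brief wiggle, then raise the scoop and count.

Call:
servo_tool:
  commands: [0,0,0,0,3,0,0.05,0,0,0,0,0,0,0.05,0,0,0,0,3,0,0.05,0,0,0,0,0,0,0.05,0,0,0,0,0,0,0.05,0.02,0,-0.01,0,0,0,0.05,0.0,0,-0.02,0,4,0,0.05,-0.03,0,-0.04,0,10,0,0.05,-0.06,0,-0.06,0,18,0,0.05,-0.09,0,-0.06,0,26,0,0.05]

```text
time: 33.55
tool_pos: [0.5091, -0.1935, 0.2823]
ee_rot: [3.131, 0.589, 1.51]
wrist_force: [-0.1, -0.8, -2.7]
width: 0.0619
finger_force: 30.0
```

Run:
```python
from h import *
st(); go([.505,-.19,.28],1.513)
for n in("side","top"):
    s=snapshot(n); m=cv2.inRange(cv2.cvtColor(s["img"],cv2.COLOR_BGR2HSV),(0,130,50),(8,255,255))|cv2.inRange(cv2.cvtColor(s["img"],cv2.COLOR_BGR2HSV),(172,130,50),(180,255,255))
    c=cv2.connectedComponentsWithStats(m); print(n,[(a.tolist(),b.round(1).tolist()) for a,b in zip(c[2][1:,:],c[3][1:]) if a[4]>5])
    print([np.round(cen(d["region"]),1).tolist() for d in spotter.trace("mini1",s)])
```

```text
33.55 [ 0.5091 -0.1935  0.2823] [3.131 0.589 1.51 ] [-0.1 -0.8 -2.7] 0.0619 30.0 [-0.12  0.01  1.43 -0.59  1.63 -0.12]
 [0.004, -0.0043, 0.0001] [0.54, 33.73, -0.0]
side [([284, 198, 6, 6, 29], [286.4, 200.4]), ([269, 200, 6, 6, 28], [271.6, 202.3])]
[[123.0, 241.9], [286.7, 200.3]]
top [([285, 212, 6, 5, 25], [287.8, 214.0])]
[[306.8, 186.3]]
```

Call:
servo_tool:
  commands: [0.004,-0.004,0,0,10,0,0.05,0.004,-0.004,0,0,20,0,0.05,0.004,-0.004,0,0,30,0,0.05,0.004,-0.004,0,0.5,33.7,0,0.05,0.004,-0.004,0,0.5,33.7,0,0.05]

```text
time: 34.38
tool_pos: [0.5035, -0.1917, 0.2739]
ee_rot: [-3.132, 0.004, 1.508]
wrist_force: [0.3, -0.3, -1.0]
width: 0.0619
finger_force: 30.0
```

Run:
```python
from h import *
st(); g=np.load("grasp.npy"); print(g); go([g[0],g[1],.26],g[5])
```

```text
34.38 [ 0.5035 -0.1917  0.2739] [-3.132  0.004  1.508] [ 0.3 -0.3 -1. ] 0.0619 30.0 [-0.46  0.06  1.28 -0.01  1.8  -0.4 ]
[5.47885555e-01 3.79965271e-01 3.34941818e-02 3.13924646e+00
 2.57246536e-03 3.12814277e+00]
 [0.5733, 0.0086, 0.0116] [-0.6, -0.27, -92.83]
```

Call:
servo_tool:
  commands: [0.04,0,0,0,0,-10,0.05,0.09,0,0,0,0,-20,0.05,0.14,0,0,0,0,-30,0.05,0.2,0.002,0,0,0,-40,0.05,0.26,0.004,0,0,0,-50,0.05,0.32,0.005,0,0,0,-60,0.05,0.38,0.006,0,0,0,-70,0.05,0.43,0.007,0,0,0,-80,0.05,0.47,0.008,0,0,0,-90,0.05,0.47,0.008,0,0,0,-92.5,0.05]

```text
time: 35.62
tool_pos: [0.5388, 0.2813, 0.2718]
ee_rot: [-3.133, -0.007, 3.133]
wrist_force: [-0.2, -0.7, -2.0]
width: 0.0619
finger_force: 30.0
```

Run:
```python
from h import *
st(); g=np.load("grasp.npy"); go([g[0],g[1],.1],g[5])
a=snapshot("side");b=snapshot("top")
f=lambda i,x,y,w,h,k:cv2.resize(i[y:y+h,x:x+w],None,fx=k,fy=k,interpolation=cv2.INTER_CUBIC)
cv2.imwrite("pics/p3.png",np.hstack([f(a["img"],195,100,150,130,2.8),f(b["img"],220,130,130,130,2.8)]))
for n,s in(("side",a),("top",b)):
    h=cv2.cvtColor(s["img"],cv2.COLOR_BGR2HSV);m=cv2.inRange(h,(0,130,50),(8,255,255))|cv2.inRange(h,(172,130,50),(180,255,255))
    c=cv2.connectedComponentsWithStats(m); print(n,[(q[:4].tolist(),d.round(1).tolist()) for q,d in zip(c[2][1:],c[3][1:]) if q[4]>5])
```

```text
35.62 [0.5388 0.2813 0.2718] [-3.133 -0.007  3.133] [-0.2 -0.7 -2. ] 0.0619 30.0 [ 0.39  0.22  1.11 -0.01  1.82 -1.17]
 [-0.0093, 0.1003, 0.1709] [-0.5, -0.39, 0.27]
side [([284, 198, 6, 6], [286.2, 200.3]), ([269, 200, 6, 6], [271.8, 202.5])]
top [([268, 192, 6, 7], [270.8, 194.7]), ([267, 203, 13, 8], [273.1, 206.5]), ([285, 211, 6, 6], [287.6, 213.6]), ([266, 214, 7, 6], [269.0, 216.5])]
```

View pics/p3.png

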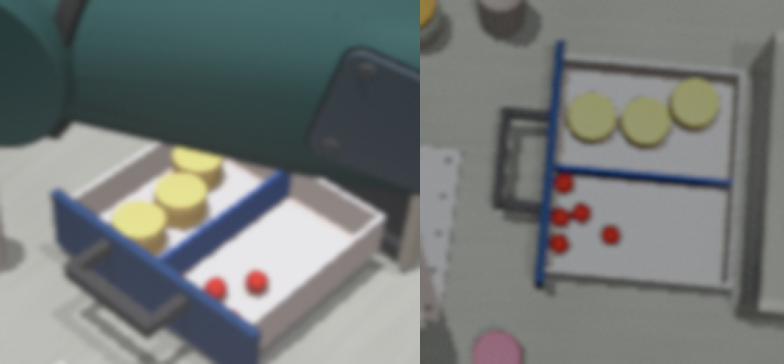

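All five minis are in the near bay at (563,183), (560,217), (581,213), (559,244) and (611,235), and the three rounds are flat in the far bay. Next I return the scoop.

Call:
servo_tool:
  commands: [-0.003,0.03,0,0,0,0,0.05,-0.009,0.07,0.02,0,0,0,0.05,-0.009,0.1,0.06,0,0,0,0.05,-0.009,0.1,0.1,0,0,0.3,0.05,-0.009,0.1,0.15,0,0,0.3,0.05,-0.009,0.1,0.17,-0.5,-0.4,0.3,0.05,-0.009,0.1,0.17,-0.5,-0.4,0.3,0.05,-0.009,0.1,0.17,-0.5,-0.4,0.3,0.05]

```text
time: 36.72
tool_pos: [0.552, 0.3759, 0.106]
ee_rot: [3.138, 0.007, 3.118]
wrist_force: [-0.3, 0.4, -1.6]
width: 0.0619
finger_force: 30.0
```

Run:
```python
from h import *
st(); g=np.load("grasp.npy"); go([g[0],g[1],.0335],g[5])
```

```text
36.73 [0.552  0.3759 0.106 ] [3.138 0.007 3.118] [-0.3  0.4 -1.6] 0.0619 30.0 [ 0.51  0.38  1.23 -0.    1.52 -1.03]
 [0.0047, 0.0038, 0.0725] [0.19, 0.38, -0.57]
```

Call:
servo_tool:
  commands: [0.002,0.004,0.02,0,0,0,0.05,0.002,0.004,0.045,0,0.3,-0.5,0.05,0.002,0.004,0.065,0,0.3,-0.5,0.05,0.002,0.004,0.07,0,0.3,-0.5,0.05,0.002,0.004,0.07,0,0.3,-0.5,0.05]

```text
time: 37.35
tool_pos: [0.5506, 0.3798, 0.035]
ee_rot: [3.138, 0.001, 3.127]
wrist_force: [-0.1, -0.2, -1.6]
width: 0.0617
finger_force: 30.0
```

Run:
```python
from h import *
st(); g=np.load("grasp.npy"); go([g[0],g[1],.0335],g[5])
```

```text
37.35 [0.5506 0.3798 0.035 ] [3.138e+00 1.000e-03 3.127e+00] [-0.1 -0.2 -1.6] 0.0617 30.0 [ 0.52  0.44  1.3   0.    1.4  -1.04]
 [0.0027, 0.0001, 0.0015] [0.19, 0.04, -0.08]
```

Call:
servo_tool:
  commands: [0.002,0,0.001,0,0,0,0.05,0.002,0,0.0017,0,0,0,0.05,0.002,0,0.0017,0,0,0,0.065,0.002,0,0.0017,0,0,0,0.085,0.002,0,0.0017,0,0,0,0.085,0.002,0,-0.02,0,0,0,0.085,0.002,0,-0.06,0,0,0,0.085,0.002,0,-0.12,0,0,0,0.085,0.002,0,-0.18,0,0,0,0.085,0.002,0,-0.2,0,0,0,0.02]

```text
time: 38.6
tool_pos: [0.5498, 0.3799, 0.2416]
ee_rot: [3.134, 0.009, 3.127]
wrist_force: [-0.3, 0.6, -0.6]
width: 0.0784
finger_force: 0.0
```

Run:
```python
from h import *
st()
a=snapshot("side")
i=cv2.resize(a["img"][285:384,90:200],None,fx=4,fy=4,interpolation=cv2.INTER_CUBIC); cv2.imwrite("pics/s2.png",i)
print(spotter.trace("scoop",a)[0]["box"])
p=S2W(-.4285-.05,0); print(p); go([p[0],p[1],.25],-.0575); go([p[0],p[1],.06],-.0575)
```

```text
38.6 [0.5498 0.3799 0.2416] [3.134 0.009 3.127] [-0.3  0.6 -0.6] 0.0784 0.0 [ 0.52  0.35  1.01  0.    1.77 -1.04]
[106.4, 297.3, 69.0, 64.9]
[0.58538517 0.06034249 0.        ]
 [-0.0406, -0.3188, -0.0122] [-0.63, 0.65, -177.55]
 [-0.0392, -0.3202, 0.1777] [-0.63, 0.65, -177.55]
```

View pics/s2.png

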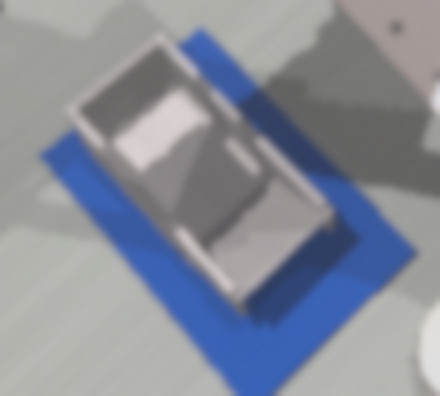

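The scoop stands empty and upright on the mat. Next I push the drawer shut with closed fingers, with the narrow side of the gripper body facing the sealer.

Run:
```python
from h import *
p=S2W(-.475,0); print(p); go([p[0],p[1],.2],1.513); print(S2W(-.2025,0))
```

```text
[0.58518405 0.05684827 0.        ]
 [-0.04, -0.3227, 0.0377] [0.65, -0.01, 92.46]
[ 0.56952467 -0.21520142  0.        ]
```

Call:
servo_tool:
  commands: [0,-0.03,0,0,0,10,0,-0.005,-0.07,0,0,0,20,0,-0.01,-0.12,0,0,0,30,0,-0.015,-0.17,0,0,0,40,0,-0.02,-0.22,0,0,0,50,0,-0.025,-0.27,0,0,0,60,0,-0.03,-0.31,0.01,0,0,70,0,-0.035,-0.323,0.02,0,0,80,0,-0.04,-0.323,0.035,0,0,90,0,-0.04,-0.323,0.038,0,0,92.5,0]

```text
time: 39.95
tool_pos: [0.5821, 0.0551, 0.1918]
ee_rot: [-3.135, -0.003, 1.509]
wrist_force: [-0.7, 0.0, 0.3]
width: 0.0006
finger_force: 0.0
```

Run:
```python
from h import *
st(); p=S2W(-.475,0); go([p[0],p[1],.063],1.513)
```

```text
39.95 [0.5821 0.0551 0.1918] [-3.135e+00 -3.000e-03  1.509e+00] [-0.7  0.   0.3] 0.0006 0.0 [-0.    0.17  1.32  0.    1.65  0.06]
 [0.0016, 0.0038, 0.1288] [-0.38, -0.15, -0.22]
```

Call:
servo_tool:
  commands: [0.003,0.003,0.06,0,0,0,0,0.003,0.003,0.11,0,0,0,0,0.003,0.003,0.127,0,0,0,0,0.003,0.003,0.127,0,0,0,0,-0.01,0.003,0.127,0,0,0,0,-0.02,0.003,0.127,0,0,0,0,-0.03,0.003,0.127,0,0,0,0,-0.035,0.003,0.127,0,0,0,0,-0.04,0.003,0.127,0,0,0,0,-0.045,0.003,0.127,0,0,0,0]

```text
time: 41.2
tool_pos: [0.5841, 0.0109, 0.0691]
ee_rot: [3.141, -0.003, 1.513]
wrist_force: [0.1, 1.4, 1.4]
width: 0.0006
finger_force: 1.1
```

Call:
servo_tool:
  commands: [-0.008,0,0,0,0,0,0,-0.02,0,0,0,0,0,0,-0.035,0,0,0,0,0,0,-0.05,0,0,0,0,0,0,-0.065,0,0,0,0,0,0,-0.08,0,0,0,0,0,0,-0.095,0,0,0,0,0,0,-0.11,0,0,0,0,0,0,-0.12,0,0,0,0,0,0,-0.125,0,0,0,0,0,0]

```text
time: 42.45
tool_pos: [0.5762, -0.1147, 0.0681]
ee_rot: [-3.141, -0.003, 1.512]
wrist_force: [-0.1, 2.0, 0.9]
width: 0.0001
finger_force: 1.1
```

Run:
```python
from h import *
st(); p=S2W(-.21,0); go([p[0],p[1],.063],1.513)
```

```text
42.45 [ 0.5762 -0.1147  0.0681] [-3.141e+00 -3.000e-03  1.512e+00] [-0.1  2.   0.9] 0.0001 1.1 [-0.29  0.24  1.49  0.    1.41 -0.24]
 [-0.0933, -0.0008, 0.0048] [-0.06, -0.17, -0.08]
```

Call:
servo_tool:
  commands: [-0.008,0,0.002,0,0,0,0,-0.02,0,0.003,0,0,0,0,-0.035,0,0.003,0,0,0,0,-0.05,0,0.003,0,0,0,0,-0.065,0,0.003,0,0,0,0,-0.078,0,0.003,0,0,0,0,-0.087,0,0.003,0,0,0,0,-0.093,0,0.003,0,0,0,0,-0.096,0,0.003,0,0,0,0,-0.098,0,0.003,0,0,0,0]

```text
time: 43.7
tool_pos: [0.5707, -0.2116, 0.065]
ee_rot: [-3.141, -0.003, 1.513]
wrist_force: [0.5, 1.5, 0.7]
width: 0.0003
finger_force: 1.1
```

Call:
servo_tool:
  commands: [-0.002,0,0,0,0,0,0,-0.004,0,0,0,0,0,0,-0.006,0,0,0,0,0,0,-0.008,0,0,0,0,0,0]

```text
time: 44.2
tool_pos: [0.5704, -0.2137, 0.0651]
ee_rot: [-3.14, -0.014, 1.514]
wrist_force: [-1.4, 16.8, 5.6]
width: 0.0006
finger_force: 8.6
```

Call:
servo_tool:
  commands: [0,0,0,0,0,0,0,0,0,0,0,0,0,0,0.01,0,0,0,0,0,0,0.04,0,0,0,0,0,0,0.05,0,-0.06,0,0,0,0,0.05,0,-0.12,0,0,0,0,0.05,0,-0.18,0,0,0,0,0.05,0,-0.23,0,0,0,0,0.05,0,-0.23,0,0,0,0]

```text
time: 45.32
tool_pos: [0.575, -0.172, 0.3016]
ee_rot: [3.131, 0.003, 1.511]
wrist_force: [1.0, -0.3, -0.5]
width: 0.0007
finger_force: 0.0
```

Run:
```python
from h import *
st(); ss=np.load("sealer.npy")
for n in("side","top"):
    s=snapshot(n); h=cv2.cvtColor(s["img"],cv2.COLOR_BGR2HSV); m=cv2.inRange(h,(6,170,90),(18,255,255))
    c=cv2.connectedComponentsWithStats(m)
    for q,d in zip(c[2][1:],c[3][1:]):
        if q[4]>8:
            p=at(s,*d,.195); print(n,q.tolist(),d.round(1),p.round(3),place([[p[0]-ss[0],p[1]-ss[1],0]],0,0,-ss[2])[0][:2].round(4))
    d=spotter.trace("drawer_handle",s); print([ (x["box"],round(x["conf"],2)) for x in d[:2]])
p=S2W(-.093,-.095); print(p); go([p[0],p[1],.29],1.513); go([p[0],p[1],.197],1.513)
```

```text
45.33 [ 0.575  -0.172   0.3016] [3.131e+00 3.000e-03 1.511e+00] [ 1.  -0.3 -0.5] 0.0007 0.0 [-0.39  0.19  1.08  0.    1.85 -0.33]
side [326, 119, 7, 6, 26] [329.  121.4] [ 0.522 -0.33   0.195] [-0.0849 -0.0409]
[([268.3, 130.0, 74.8, 59.0], 0.59)]
top [357, 201, 9, 7, 54] [361.2 204. ] [ 0.518 -0.326  0.195] [-0.089  -0.0451]
[([321.6, 170.5, 20.0, 70.3], 0.69)]
[ 0.46838917 -0.31906124  0.        ]
 [-0.1544, -0.0954, 0.0026] [-0.24, -0.2, -0.07]
 [-0.1547, -0.095, 0.0956] [-0.24, -0.2, -0.07]
```

Call:
servo_tool:
  commands: [-0.05,-0.03,0,0,0,0,0,-0.1,-0.06,0,0,0,0,0,-0.152,-0.095,0,0,0,0,0,-0.152,-0.095,0,0,0,0,0,-0.152,-0.095,0.04,0,0,0,0,-0.152,-0.095,0.08,0,0,0,0,-0.152,-0.095,0.09,0,0,0,0,-0.152,-0.095,0.09,0,0,0,0]

```text
time: 46.52
tool_pos: [0.4697, -0.3156, 0.204]
ee_rot: [-3.14, -0.004, 1.513]
wrist_force: [0.4, -0.0, 1.4]
width: 0.0002
finger_force: 0.0
```

Run:
```python
from h import *
st(); p=S2W(-.09,-.095); go([p[0],p[1],.194],1.513); p=S2W(-.09,-.07); go([p[0],p[1],.194],1.513)
```

```text
46.52 [ 0.4697 -0.3156  0.204 ] [-3.14  -0.004  1.513] [ 0.4 -0.   1.4] 0.0002 0.0 [-0.69  0.13  1.35  0.    1.67 -0.64]
 [-0.0066, -0.0011, 0.0099] [-0.11, -0.25, 0.01]
 [-0.0066, 0.0239, 0.0099] [-0.11, -0.25, 0.01]
```

Call:
servo_tool:
  commands: [-0.005,0,0.01,0,0,0,0,-0.005,0,0.01,0,0,0,0,-0.005,0.01,0.01,0,0,0,0,-0.005,0.02,0.01,0,0,0,0,-0.005,0.032,0.01,0,0,0,0,-0.005,0.044,0.01,0,0,0,0,-0.005,0.056,0.01,0,0,0,0,-0.005,0.068,0.01,0,0,0,0,-0.005,0.08,0.01,0,0,0,0,-0.005,0.09,0.01,0,0,0,0]

```text
time: 47.78
tool_pos: [0.5599, -0.3268, 0.1947]
ee_rot: [-3.141, -0.003, 1.512]
wrist_force: [-1.6, -0.8, 0.9]
width: 0.0005
finger_force: 0.9
```

Call:
servo_tool:
  commands: [0,0.008,0,0,0,0,0,0,0.016,0,0,0,0,0,0,0.021,0,0,0,0,0,0,0.021,0,0,0,0,0]

```text
time: 48.28
tool_pos: [0.5807, -0.3274, 0.1945]
ee_rot: [3.141, -0.004, 1.513]
wrist_force: [-0.2, -0.5, -0.3]
width: 0.0007
finger_force: 0.0
```

Call:
servo_tool:
  commands: [0,0.005,0,0,0,0,0,0,0.009,0,0,0,0,0,0,0.009,0,0,0,0,0]

```text
time: 48.65
tool_pos: [0.5896, -0.3282, 0.1947]
ee_rot: [3.141, -0.003, 1.513]
wrist_force: [-0.6, 0.1, -0.2]
width: 0.0008
finger_force: 0.1
```

Call:
servo_tool:
  commands: [0,0.003,0,0,0,0,0,0,0.006,0,0,0,0,0,0,0.006,0,0,0,0,0]

```text
time: 49.02
tool_pos: [0.5932, -0.3285, 0.1948]
ee_rot: [-3.136, -0.004, 1.512]
wrist_force: [-5.7, 0.9, 2.1]
width: 0.0005
finger_force: 3.5
```

Call:
servo_tool:
  commands: [0,0.003,0,0,0,0,0,0,0.005,0,0,0,0,0,0,0.005,0,0,0,0,0]

```text
time: 49.4
tool_pos: [0.5935, -0.3285, 0.195]
ee_rot: [-3.126, -0.005, 1.51]
wrist_force: [-17.9, 4.3, 5.2]
width: 0.0003
finger_force: 9.5
```

Call:
servo_tool:
  commands: [0,-0.005,0,0,0,0,0,0,-0.02,0,0,0,0,0,0,-0.04,0,0,0,0,0,0,-0.05,-0.05,0,0,0,0,0.03,-0.06,-0.1,0,0,0,0,0.06,-0.1,-0.12,0,0,0,0,0.08,-0.15,-0.12,0,0,0,0,0.08,-0.15,-0.12,0,0,0,0]

```text
time: 50.4
tool_pos: [0.4532, -0.2392, 0.3166]
ee_rot: [3.139, -0.002, 1.513]
wrist_force: [0.8, 0.6, 0.4]
width: 0.0003
finger_force: 0.0
```

Run:
```python
from h import *
st(); ss=np.load("sealer.npy"); T=snapshot("top");S=snapshot("side")
for n,s in(("side",S),("top",T)):
    h=cv2.cvtColor(s["img"],cv2.COLOR_BGR2HSV); m=cv2.inRange(h,(6,170,90),(18,255,255)); c=cv2.connectedComponentsWithStats(m)
    for q,d in zip(c[2][1:],c[3][1:]):
        if q[4]>8: p=at(s,*d,.195); print(n,d.round(1),place([[p[0]-ss[0],p[1]-ss[1],0]],0,0,-ss[2])[0][:2].round(4))
f=lambda i,x,y,w,h,k:cv2.resize(i[y:y+h,x:x+w],None,fx=k,fy=k,interpolation=cv2.INTER_CUBIC)
cv2.imwrite("pics/z.png",np.hstack([f(S["img"],90,80,300,300,1.3),f(T["img"],110,105,330,160,390/330)[:390] if 0 else cv2.copyMakeBorder(f(T["img"],110,105,330,160,1.2),0,390-192,0,0,cv2.BORDER_CONSTANT)]))
```

```text
50.4 [ 0.4532 -0.2392  0.3166] [ 3.139e+00 -2.000e-03  1.513e+00] [0.8 0.6 0.4] 0.0003 0.0 [-0.6   0.    1.26  0.    1.88 -0.54]
side [302.4 107.7] [-0.0819  0.0595]
```

View pics/z.png

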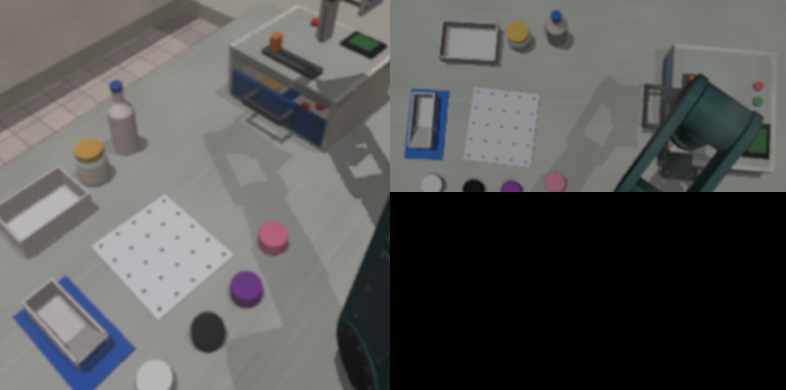

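The side view shows the lock at its far end (276,42). The drawer front is flush, with some contents visible over it. Scoop, bottle, jar and tub are all in place. I'll check numerically how far shut the drawer is.

Run:
```python
from h import *
S=snapshot("side")
def edge(img):  # blue mask
    h=cv2.cvtColor(img,cv2.COLOR_BGR2HSV); return cv2.inRange(h,(108,130,30),(125,255,255))
m=edge(S["img"]); m[:, :200]=0; m[230:]=0
c=cv2.connectedComponentsWithStats(m); print([q.tolist() for q in c[2][1:] if q[4]>20])
ok=np.isin(c[1],[i for i in range(1,c[0]) if c[2][i,4]>20])
# lower edge of the front (z=.011): row of lowest blue pixel per column; upper edge likewise
top=lambda M:{u:np.nonzero(M[:,u])[0][[0,-1]] for u in np.nonzero(M.any(0))[0]}
e=top(ok)
def cmp(e,hx):
    f=hx+.046; out=[]
    for z,k in((.089,0),(.011,1)):
        L=np.array([proj(S,S2W(f,y)+[0,0,z]) for y in np.linspace(-.14,.14,200)]); o=np.argsort(L[:,0])
        us=[u for u in e if L[:,0].min()+12<u<L[:,0].max()-12]; out.append(np.median([e[u][k]-np.interp(u,L[o,0],L[o,1]) for u in us]).round(2))
    return out
for d in(0,.005,.01,.02,.03): print(d,cmp(e,-.1885-d))
i=cv2.imread("pics/p3.png")[:, :420]; i=cv2.resize(i,(150,130),interpolation=cv2.INTER_AREA)
F=np.zeros((384,512,3),np.uint8); F[100:230,195:345]=i; m=edge(F); e2=top(m>0)
e2={u:v for u,v in e2.items() if u<285}
for d in(.22,.23,.24): print("open",d,cmp(e2,-.1885-d))
```

```text
[[305, 151, 12, 9, 52]]
0 [np.float64(-5.15), np.float64(-20.79)]
0.005 [np.float64(-6.5), np.float64(-22.16)]
0.01 [np.float64(-7.87), np.float64(-23.54)]
0.02 [np.float64(-10.65), np.float64(-26.33)]
0.03 [np.float64(-13.46), np.float64(-29.17)]
open 0.22 [np.float64(nan), np.float64(nan)]
open 0.23 [np.float64(nan), np.float64(nan)]
open 0.24 [np.float64(nan), np.float64(nan)]
  return _methods._mean(a, axis=axis, dtype=dtype,
  ret = ret.dtype.type(ret / rcount)
```

Run:
```python
from h import *
S=snapshot("side")
def ed(img):
    f=img.astype(int); return (f[...,0]-f[...,2]>28)
def prof(M,a,b): return {u:np.nonzero(M[:,u])[0] for u in range(a,b) if M[:,u].sum()>3}
def cmp(e,hx):
    f=hx+.046; out=[]
    for z,k in((.089,0),(.011,-1)):
        L=np.array([proj(S,S2W(f,y)+[0,0,z]) for y in np.linspace(-.14,.14,200)]); o=np.argsort(L[:,0])
        us=[u for u in e if L[:,0].min()+8<u<L[:,0].max()-8]; r=[e[u][k]-np.interp(u,L[o,0],L[o,1]) for u in us]; out.append((len(us),np.percentile(r,[20,50,80]).round(1).tolist()))
    return out
M=ed(S["img"]); M[:125]=0; M[215:]=0; M[:,:260]=0
n,l,s,_=cv2.connectedComponentsWithStats(M.astype(np.uint8)); M=np.isin(l,[k for k in range(1,n) if s[k,4]>15]); print([s[k].tolist() for k in range(1,n) if s[k,4]>15])
e=prof(M,260,345)
for d in(0,.005,.01,.02): print(d,cmp(e,-.1885-d))
i=cv2.resize(cv2.imread("pics/p3.png")[:, :420],(150,130),interpolation=cv2.INTER_AREA)
F=np.zeros((384,512,3),np.uint8); F[100:230,195:345]=i; e2=prof(ed(F),215,286)
for d in(.23,.24): print("open",d,cmp(e2,-.1885-d))
```

```text
[[270, 134, 49, 27, 202], [321, 164, 11, 7, 22]]
0 [(18, [-9.2, -3.4, -1.9]), (18, [-19.6, -19.1, -18.8])]
0.005 [(18, [-10.5, -4.8, -3.2]), (18, [-21.0, -20.5, -20.1])]
0.01 [(18, [-11.9, -6.2, -4.6]), (18, [-22.4, -21.8, -21.5])]
0.02 [(18, [-14.7, -8.9, -7.3]), (18, [-25.2, -24.6, -24.3])]
open 0.23 [(57, [-104.7, -93.1, -81.4]), (53, [-14.0, -13.5, -12.8])]
open 0.24 [(57, [-106.4, -94.6, -82.9]), (53, [-17.6, -17.1, -15.9])]
```

Run:
```python
from bench import close_job
print(close_job())
```

```text
the job is handed in; nothing more can be done
None
```

I handed the job in, but the hand-in gave no verdict: three rounds are in the far bay, five minis in the near bay, the drawer shut and then locked (both pushed to their stops), the scoop is empty on its mat, and the bottle, tub and jar are untouched.

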